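# Pin back the sprung belt tensioner of a printer's lift drive

## Robot

A 7-joint arm with a two-finger parallel gripper is mounted at the origin on the work surface. World frame = base frame: x ahead of the robot, y to its left, z up, the work surface at z = 0. Lengths are in m, angles in rad, forces in N, time in s.
With the tool pointing down it reaches from about 0.425 to 0.875 m from the base axis. Payload 4.7 kg.
Tool frame: the origin (TCP) lies at the very end of the fingers, on their centre line; the grasp point (between the pads) lies 19 mm behind it; z points along the fingers, y is the direction in which the jaws open and shut (so a half turn about z gives the same grasp; the last joint's range is limited). The gripper opens to 87 mm and grips with 3 to 60 N. Pads are 19 mm wide; open, the fingers measure 117 mm over their backs; the gripper's body (75 mm by 190 mm) begins 51 mm behind the grasp point.
Start: joints at [1.149, 0.321, -0.07, 1.45, 0.023, 1.371, -0.057], TCP at [0.274, -0.589, 0.223] pointing down, gripper open.
Joint ranges: [-2.86, 2.86], [-0.3, 2.09], [-1.38, 1.24], [0.06, 2.45], [-1.56, 4.7], [0.09, 2.05], [-2.69, 2.69]. Speed limits (rad/s): [2.57, 2.57, 3.14, 3.14, 3.14, 3.14, 3.14].

## Interface

Orientations are given as a rotation vector (axis times angle).
In Python, from bench import ctrl, get_image, camera_info gives the robot as it stands.
- The arm moves only by the tool carry_out, never from a script. Its argument "commands" is a list of rows, each an object of numbers: "tx", "ty", "tz": the shift along the tool's x, y, z in m; "rx", "ry", "rz": the turn, a rotation vector about the tool's x, y, z in rad; "jaw": the opening, from 0 (shut) to 1 (fully open). In form: [{"tx": .., "ty": .., "tz": .., "rx": .., "ry": .., "rz": .., "jaw": ..}, ...]. A call has 1 to 12 rows; each row is the pose to reach, as a shift and turn from the pose commanded when the call began, along the tool's axes at that moment; what a row does not reach only later rows make up. A row lasts 1/8 s, in which the tool goes at most 62.5 mm and 10.7 degrees, less where a joint would pass 70% of its speed; a pose out of reach is approached as far as the arm can. A call with a gripper value outside its range is refused whole. The fingers move at their own pace and stop on an object; "grip_force" is the grip in N (left out, the last holds). Time passes only in rows, so rows that repeat a pose let the fingers close. It gives the time, the measured TCP pose, the force and the opening at its end, in the units of the state.
- ctrl.get_state(): the state, without advancing time (a new reading comes with each control period).
- get_image(name): name is "scene" or "top" or "wrist"; returns the picture (400x640x3 uint8, red, green, blue); there is no depth.
- camera_info(name): a dict with "intrinsics" (3x3 intrinsics, pixels), "k1" (the pictures are not rectified: a ray, as slopes to the right and down, at radius r is drawn at 1 + k1 r^2 times it, then the intrinsics apply), "R" (3x3) and "t" (3): a world point X has camera coordinates R X + t. Camera axes: x right, y down, z forward; pixel columns grow to the right and rows downward; lengths in m; the calibration is good to about 2 mm. A picture is of the moment at which its call begins: read the wrist's pose just before it. camera_info takes no time and is no camera call; for the wrist camera it gives the pose at the moment of the call.
- ctrl.close_job(): hands the job in, once; it reports no verdict.
The state is a dict: "time": time; "joint_positions": joint angles; "qd": joint speeds; "joint_torque": joint torques, N m; "position": TCP position; "tool_rot": TCP orientation; "ft_force": force on the tool from outside, world axes, zero at the start; "torque": the same for the moment, N m; "grip_width": opening from 0.0 (shut) to 1.0 (fully open).
Only numpy, scipy, OpenCV 4.12 (cv2) and the standard library are available. Lean on these libraries where they do the work, as an engineer would, in place of code of your own. Each camera call takes 0.05 s, during which the arm holds its last target.

## Task

The printer's lift drive is waiting for a new belt: lock its sprung tensioner back with the locking pin. Stand the pin in the eye of the tension arm, turn the wheel end of the arm slowly back against its spring and hold it until the pin drops into the lock hole below, then ease the arm back by feel until the pin just carries the spring, and let go: the pin must be left fully home, its head down on the eye. Do not force the pin or the eye, run the arm onto its far stop, or let the arm spring or jerk back at any time, and leave the other tools and parts where they are.

Things in the scene. Friction and masses are not known exactly. Their poses are not given: they have to be found in the camera images.
- drive: Lift drive unit, belt off: a dark folded sheet channel 150 (x) by 320 (y), 70 mm tall, fixed, with the tensioner in its middle. Origin: on the bench exactly below the tension arm's pivot; z up; turned by yaw only. On top, in its frame: a toothed pulley 30 mm wide at x +40, y +122 (shaft end 142 mm above the bench), one 60 mm wide at x +34, y -112 (screw end 158 mm).
- pivot (a point): Top of the pivot bolt of the tension arm, 112 mm above the bench. The arm is a flat aluminium rocker, 24 mm wide, upper face 104 mm above the bench, that turns level about this vertical axis, with the wheel on one end and the eye (bush) on the other. The lock plate, a flat steel plate with its top 88 mm above the bench, lies under the eye's path.
- rocker (a joint): Angle of the tension arm (rad). 0 = at rest on its stop, wheel end pointing 1.134 rad (65 deg) anticlockwise of the drive's +x axis. Grows anticlockwise seen from above, against a spring: 0.33 N m at 0, plus 0.15 N m per rad, slightly damped. The eye meets the lock hole somewhere between 0.48 and 0.82; the plate is adjustable and its setting is not measured. Far stop at 1.05; keep under 0.95.
- wheel_mid (a point): Centre of the tension wheel, a steel idler 40 mm in diameter and 24 mm tall (114 to 138 mm above the bench), 80 mm from the pivot. It turns freely on its own vertical axis. Its sides are free all round, 10 mm clear of the arm below, so it can be gripped from above and carried along the arc without turning the grip.
- bush: Eye of the arm: an upright steel bush, 28 mm outside, 18 mm tall, round through hole 9.6 mm, 45 mm from the pivot, opposite the wheel. Origin: centre of the hole at its upper rim, 108 mm above the bench; z up. Its lower rim is 2 mm over the lock plate, in which the lock hole (10.2 mm wide, 18 mm deep) lies about the same 45 mm from the pivot, within 1 mm.
- pin_mid (a point): Centre, half-way up, of the steel locking pin, 64 mm long, about 70 g, z up. From below: shank 8 mm in diameter, 34 mm long, tapered to 4 mm over its lowest 6 mm; knurled head 18 mm in diameter, 30 mm tall, with a flat underside (collar) 2 mm above this point. Starts standing in the tool rest, collar on the rest's top. Standing in the eye on the lock plate, the collar is 14 mm above the eye; home, on it.
- pin_tip (a point): Centre of the lower end of the locking pin, 32 mm below its centre; z runs up the pin. 88 mm above the bench while the pin stands in the eye on the lock plate, 74 mm when it is home. Let go in the eye, the pin stands by itself and drops by its own weight when the eye comes over the hole.
- rest: Grey tool rest, a block 150 mm (x) by 50 mm (y), 42 mm tall, fixed to the bench on the left or the right of the drive, with three holes 48 mm apart along its x axis. The locking pin, a driver and a gauge knob stand in them in any order. Origin: centre of its underside, z up.
- driver: A slim driver with a black tapered handle 14 mm thick and 48 mm tall, standing in the tool rest: leave it. Origin at the lower end of its shank.
- gauge: A gauge with a flat black knob 27 mm wide and 14 mm tall, standing in the tool rest: leave it. Origin at the lower end of its shank.
- bracket: White printed angle bracket, 60 by 36 by 40 mm, in the black parts tray (150 by 100 by 30 mm) on the side away from the tool rest: leave it.
- spare: Spare flanged aluminium idler, 34 mm wide, 18 mm tall, lying on the drive's plate near its corner: leave it.
- wrench: Steel wrench, 180 mm long, on the bench near the robot: leave it.
- scraper: Bed scraper, 240 mm long with a black handle, on the bench: leave it.
- tub: White grease tub, 64 mm wide, 75 mm tall, on the bench: leave it.

How it is judged:
On the way, in this order (a step that is already met when the one before it is completed fails the run):
1. the locking pin stands in the eye of the arm (horizontal distance between pin_tip and bush below 0.004 m and angle between pin_tip's own z axis and vertical below 0.2 rad and z of pin_tip in the frame of bush below -0.014 m), for 0.2 s.
2. the arm is turned back against its spring and the pin, through the eye, has entered the lock hole (horizontal distance between pin_tip and bush below 0.004 m and angle between pin_tip's own z axis and vertical below 0.2 rad and value of joint rocker above 0.4 rad and z of pin_tip in the frame of bush below -0.025 m), for 0.1 s.
At the end, for the whole second after the job is handed in: The arm is turned back by more than 0.4 rad and rests still on the locking pin, which stands upright (within 0.2 rad) in the eye (its tip within 4 mm of the eye's axis) and in the lock hole, home to within 3 mm: its lower end at least 31 mm below the eye's upper rim (34 mm fully home) (horizontal distance between pin_tip and bush below 0.004 m and angle between pin_tip's own z axis and vertical below 0.2 rad and value of joint rocker above 0.4 rad and z of pin_tip in the frame of bush below -0.031 m and velocity of joint rocker between -0.05 and 0.05 rad/s); the robot touches nothing.
It fails at once if the eye of the arm is pressed, by the pin or by anything else, with more than 30 N (contact force between bush and anything else above 30 N).
It fails at once if with the pin in the lock hole, the arm is forced against the pin, either way, with more than 20 N at the eye (the spring alone gives about 14 N) (z of pin_tip in the frame of bush below -0.025 m and contact force between bush and anything else above 20 N).
It fails at once if the arm springs or jerks back (faster than 0.4 rad/s) instead of being eased (velocity of joint rocker below -0.4 rad/s).
It fails at once if the arm is driven onto its far stop (past 1.0 rad) (value of joint rocker above 1 rad).
It fails at once if another tool or part is moved by more than 30 mm (distance of any of driver, gauge, bracket, spare, wrench, scraper, tub from where it was at the start of the episode above 0.03 m).
It also fails if it takes over 72 s, if anything falls off the work surface, if the arm or the gripper's body presses on something with over 40 N, if the wrist force passes 120 N, or if a joint passes its speed limit or range.

## Working session

There is one attempt and no reset: what is moved stays moved. The work goes in short steps, Python scripts to look and compute and a tool call to move; the robot and the scene stay as the last step left them, time stands still between calls to the robot, and variables do not carry over. Pictures are saved under pics/ and viewed, and the job is handed in when it is done.

Besides the shell and the picture viewer there is one more tool, called after "Request:" as a command line: name --argument value ..., lists and objects as JSON in quotes. carry_out: Moves the arm, as the interface text tells. Its arguments: {"type":"object","properties":{"commands":{"type":"array"},"grip_force":{"type":"number"}},"required":["commands"]}

```bash
ls; mkdir -p pics; python3 - <<'E'
from bench import ctrl,get_image,camera_info
import cv2
for n in("scene","top","wrist"):
    i=camera_info(n);print(n,i)
    cv2.imwrite(f"pics/{n}0.png",get_image(n)[:,:,::-1])
print(ctrl.get_state())
E
```

```text
pics
scene {'intrinsics': array([[447.70439358,   0.        , 315.99380814],
       [  0.        , 447.70439358, 201.46958077],
       [  0.        ,   0.        ,   1.        ]]), 'k1': -0.12259055338513636, 'R': array([[-0.0344829 ,  0.99927919, -0.01587564],
       [ 0.61914054,  0.00889014, -0.78522988],
       [-0.78452274, -0.03690626, -0.61900081]]), 't': array([ 0.01965741, -0.24688421,  1.6478634 ])}
top {'intrinsics': array([[378.05363456,   0.        , 318.84931594],
       [  0.        , 378.05363456, 199.14155228],
       [  0.        ,   0.        ,   1.        ]]), 'k1': -0.05585477451717957, 'R': array([[ 0.01562795, -0.99958841, -0.02405784],
       [-0.99611666, -0.01347965, -0.0870052 ],
       [ 0.0866451 ,  0.02532413, -0.99591732]]), 't': array([0.02180724, 0.52238588, 0.8974327 ])}
wrist {'intrinsics': array([[289.54176001,   0.        , 318.51809364],
       [  0.        , 289.54176001, 198.35489851],
       [  0.        ,   0.        ,   1.        ]]), 'k1': 0.009334911863081923, 'R': array([[ 0.42181377, -0.90667684, -0.00320292],
       [-0.86829038, -0.40496725,  0.28648446],
       [-0.2610459 , -0.11806202, -0.95807954]]), 't': array([-0.64956709, -0.03519485,  0.3922335 ])}
{'time': 0.15, 'joint_positions': array([ 1.1490894 ,  0.32166304, -0.07008368,  1.45141199,  0.02261445,
        1.37076304, -0.05685495]), 'qd': array([ 0.00031942,  0.00045505, -0.00154212, -0.00374178,  0.00039586,
       -0.00101917,  0.00066879]), 'joint_torque': array([-6.62594957e-04, -4.91797256e+01, -4.05045524e-01, -3.12877214e+01,
       -6.39983034e-02,  4.04266943e-02,  1.50313076e-04]), 'position': array([ 0.27417076, -0.58889121,  0.2216974 ]), 'tool_rot': array([-3.06591195e+00, -6.78966642e-01,  6.46632988e-04]), 'ft_force': array([ 0.11874361,  0.09710691, -0.62446739]), 'torque': array([ 0.01669869, -0.0090592 ,  0.02175447]), 'grip_width': 1.0016793737642269}
```

View pics/scene0.png

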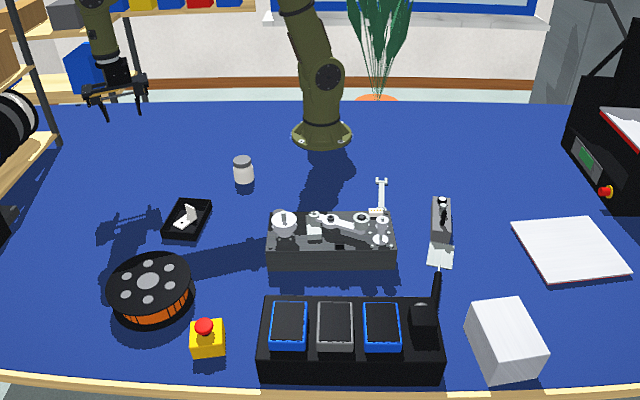

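View pics/top0.png

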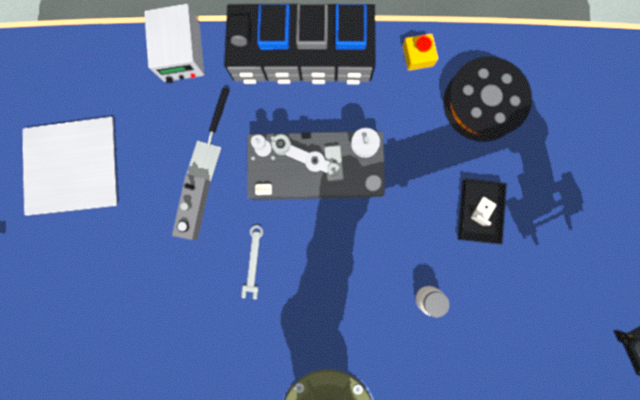

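View pics/wrist0.png

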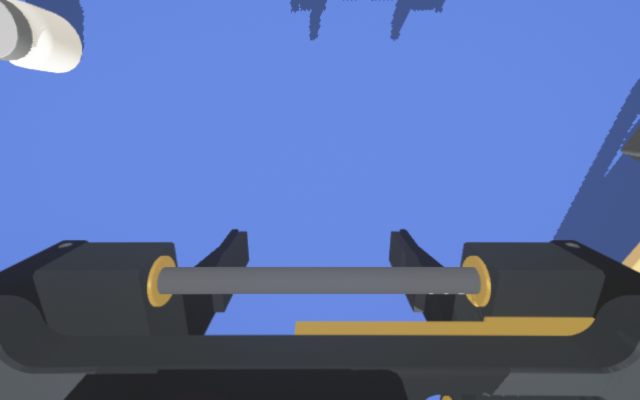

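```bash
cat > h.py <<'E'
import numpy as np,cv2
from scipy.spatial.transform import Rotation as Ro
def ray(ci,px):
    K=ci['intrinsics'];d=np.array([[(px[0]-K[0,2])/K[0,0],(px[1]-K[1,2])/K[1,1]]])[0]
    u=d.copy()
    for _ in range(30): u=d/(1+ci['k1']*(u@u))
    R=ci['R'];t=ci['t']
    return -R.T@t, R.T@np.array([u[0],u[1],1])
def atz(ci,px,z):
    c,d=ray(ci,px);return c+d*(z-c[2])/d[2]
def proj(ci,X):
    p=ci['R']@np.asarray(X,float)+ci['t'];u=p[:2]/p[2];u=u*(1+ci['k1']*(u@u))
    K=ci['intrinsics'];return np.array([K[0,0]*u[0]+K[0,2],K[1,1]*u[1]+K[1,2]])
def tri(l):
    A=np.zeros((3,3));b=np.zeros(3)
    for ci,px in l:
        c,d=ray(ci,px);d/=np.linalg.norm(d);P=np.eye(3)-np.outer(d,d);A+=P;b+=P@c
    X=np.linalg.solve(A,b);return X,[np.round(proj(ci,X)-px,1) for ci,px in l]
E
python3 - <<'E'
import cv2
a=cv2.imread('pics/top0.png')
cv2.imwrite('pics/top0c.png',cv2.resize(a[110:250,165:395],None,fx=3.4,fy=3.4,interpolation=cv2.INTER_CUBIC))
a=cv2.imread('pics/scene0.png')
cv2.imwrite('pics/scene0c.png',cv2.resize(a[165:285,255:465],None,fx=3.8,fy=3.8,interpolation=cv2.INTER_CUBIC))
E
```

```text
(no output)
```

View pics/top0c.png

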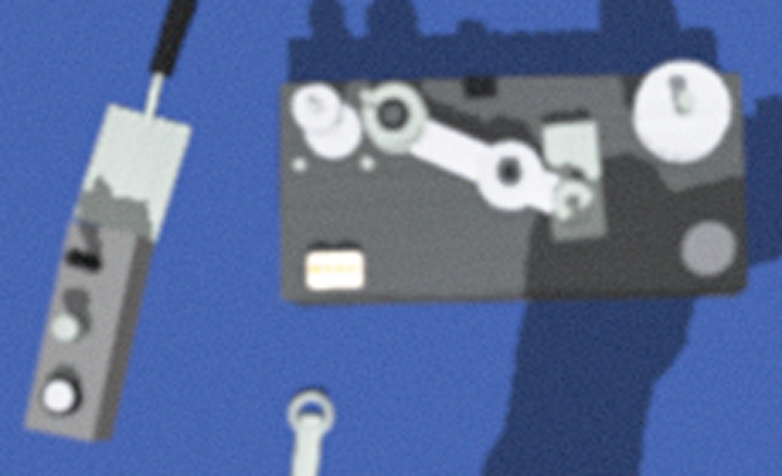

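View pics/scene0c.png

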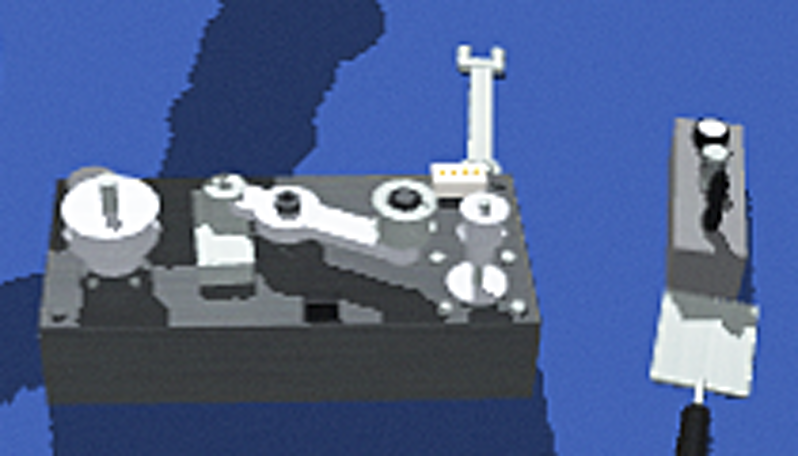

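```bash
python3 - <<'E'
from bench import camera_info
from h import *
T=camera_info('top');S=camera_info('scene')
t=lambda x,y:np.array([x/3.4+165-.3,y/3.4+110-.3]); s=lambda x,y:np.array([x/3.8+255-.3,y/3.8+165-.3])
for n,a,b,z in [('pivot',(510,170),(289,199),.112),('wheel',(394,114),(405,198),.138),('bush',(573,199),(226,184),.108),('pin',(68,323),(714,155),.072),('gauge',(60,395),(711,131),.056)]:
    X,r=tri([(T,t(*a)),(S,s(*b))]);print(n,X.round(4),r,atz(T,t(*a),z).round(4),atz(S,s(*b),z).round(4))
print(atz(T,t(27,430),.042),atz(T,t(75,223),.042),atz(T,t(100,440),.042))
print(atz(T,t(283,301),.07),atz(T,t(283,88),.07),atz(T,t(745,293),.07))
E
```

```text
pivot [0.6021 0.0386 0.1117] [array([-0.4,  0. ]), array([-0.3,  0. ])] [0.6021 0.0378 0.112 ] [0.6024 0.0393 0.112 ]
wheel [0.6323 0.1116 0.1389] [array([-0.2, -0. ]), array([-0.2,  0. ])] [0.6325 0.1113 0.138 ] [0.6311 0.1121 0.138 ]
bush [ 0.5839 -0.003   0.1087] [array([-0.3,  0. ]), array([-0.3,  0. ])] [ 0.5841 -0.0036  0.108 ] [ 0.583  -0.0024  0.108 ]
pin [0.5006 0.3419 0.0704] [array([0.2, 0. ]), array([ 0.2, -0. ])] [0.5005 0.3417 0.072 ] [0.5027 0.3408 0.072 ]
gauge [0.4511 0.3517 0.0537] [array([0.2, 0. ]), array([ 0.2, -0.1])] [0.4511 0.3514 0.056 ] [0.4543 0.3502 0.056 ]
[0.42609962 0.37969201 0.042     ] [0.57432276 0.35165821 0.042     ] [0.42012679 0.32657297 0.042     ]
[0.51782323 0.1932151  0.07      ] [0.66645768 0.19825255 0.07      ] [ 0.5275111  -0.12150032  0.07      ]
```

```bash
cat >> h.py <<'E'
def rel(st,P,psi=None):
    """tool-axes shift + rz to reach world P, yaw psi (angle of tool x), tool down"""
    R=Ro.from_rotvec(st['tool_rot']).as_matrix()
    d=R.T@(np.asarray(P)-st['position'])
    if psi is None: return d.round(4)
    Rt=np.array([[np.cos(psi),np.sin(psi),0],[np.sin(psi),-np.cos(psi),0],[0,0,-1]])
    return d.round(4), Ro.from_matrix(R.T@Rt).as_rotvec().round(4)
def psi(st):
    R=Ro.from_rotvec(st['tool_rot']).as_matrix();return np.arctan2(R[1,0],R[0,0])
E
python3 - <<'E'
from bench import ctrl,camera_info
from h import *
st=ctrl.get_state();W=camera_info('wrist')
R=Ro.from_rotvec(st['tool_rot']).as_matrix()
print(st['time'],psi(st),'cam in tool',R.T@(-W['R'].T@W['t']-st['position']),'camRot',(W['R']@R).round(3))
print(proj(W,st['position']))
for P in [(.58,-.2,.25),(.56,.2,.25),(.5,.34,.2)]: print(P,rel(st,P,2.95))
T=camera_info('top')
for P in [(0.638,0.161,.142),(.6336,.112,.138)]: print((proj(T,P)-[165,110])*3.4)
E
```

```text
0.15 0.43587866981500345 cam in tool [ 0.0784537   0.00104782 -0.16225009] camRot [[-0.     1.     0.001]
 [-0.958  0.    -0.286]
 [-0.286 -0.002  0.958]]
[317.26100704 245.07473093]
(0.58, -0.2, 0.25) (array([ 0.4414, -0.2234, -0.028 ]), array([-7.0000e-04, -1.8000e-03, -2.5141e+00]))
(0.56, 0.2, 0.25) (array([ 0.5922, -0.5945, -0.0275]), array([-7.0000e-04, -1.8000e-03, -2.5141e+00]))
(0.5, 0.34, 0.2) (array([ 0.5969, -0.7467,  0.0227]), array([-7.0000e-04, -1.8000e-03, -2.5141e+00]))
[314.69021764 102.40301082]
[391.97373311 111.2383462 ]
```

```bash
python3 - <<'E'
from bench import ctrl
from h import *
st=ctrl.get_state()
for P in [(.584,-.003,.25),]: print(P,rel(st,P,2.95))
E
```

```text
(0.584, -0.003, 0.25) (array([ 0.5282, -0.4003, -0.0278]), array([-7.0000e-04, -1.8000e-03, -2.5141e+00]))
```

Request:
carry_out --commands '[{"tx": 0.055, "ty": -0.028, "tz": -0.01, "rz": -0.18}, {"tx": 0.11, "ty": -0.056, "tz": -0.02, "rz": -0.36}, {"tx": 0.165, "ty": -0.084, "tz": -0.028, "rz": -0.54}, {"tx": 0.22, "ty": -0.112, "tz": -0.028, "rz": -0.72}, {"tx": 0.275, "ty": -0.14, "tz": -0.028, "rz": -0.9}, {"tx": 0.33, "ty": -0.168, "tz": -0.028, "rz": -1.08}, {"tx": 0.385, "ty": -0.196, "tz": -0.028, "rz": -1.26}, {"tx": 0.44, "ty": -0.223, "tz": -0.028, "rz": -1.44}, {"tx": 0.455, "ty": -0.27, "tz": -0.028, "rz": -1.62}, {"tx": 0.475, "ty": -0.32, "tz": -0.028, "rz": -1.8}, {"tx": 0.5, "ty": -0.37, "tz": -0.028, "rz": -1.98}, {"tx": 0.528, "ty": -0.402, "tz": -0.028, "rz": -2.16}]'

```text
invalid input
```

Request:
carry_out --commands '[{"tx": 0.055, "ty": -0.028, "tz": -0.01, "rx": 0, "ry": 0, "rz": -0.18, "jaw": 1}, {"tx": 0.11, "ty": -0.056, "tz": -0.02, "rx": 0, "ry": 0, "rz": -0.36, "jaw": 1}, {"tx": 0.165, "ty": -0.084, "tz": -0.028, "rx": 0, "ry": 0, "rz": -0.54, "jaw": 1}, {"tx": 0.22, "ty": -0.112, "tz": -0.028, "rx": 0, "ry": 0, "rz": -0.72, "jaw": 1}, {"tx": 0.275, "ty": -0.14, "tz": -0.028, "rx": 0, "ry": 0, "rz": -0.9, "jaw": 1}, {"tx": 0.33, "ty": -0.168, "tz": -0.028, "rx": 0, "ry": 0, "rz": -1.08, "jaw": 1}, {"tx": 0.385, "ty": -0.196, "tz": -0.028, "rx": 0, "ry": 0, "rz": -1.26, "jaw": 1}, {"tx": 0.44, "ty": -0.223, "tz": -0.028, "rx": 0, "ry": 0, "rz": -1.44, "jaw": 1}, {"tx": 0.455, "ty": -0.27, "tz": -0.028, "rx": 0, "ry": 0, "rz": -1.62, "jaw": 1}, {"tx": 0.475, "ty": -0.32, "tz": -0.028, "rx": 0, "ry": 0, "rz": -1.8, "jaw": 1}, {"tx": 0.5, "ty": -0.37, "tz": -0.028, "rx": 0, "ry": 0, "rz": -1.98, "jaw": 1}, {"tx": 0.528, "ty": -0.402, "tz": -0.028, "rx": 0, "ry": 0, "rz": -2.16, "jaw": 1}]'

```text
time: 1.65
position: [0.5827, 0.0009, 0.2507]
tool_rot: [0.835, 3.029, -0.001]
ft_force: [0.4, -0.5, 0.9]
grip_width: 1.0
```

Request:
carry_out --commands '[{"tx": 0, "ty": 0, "tz": 0, "rx": 0, "ry": 0, "rz": -0.18, "jaw": 1}, {"tx": 0, "ty": 0, "tz": 0, "rx": 0, "ry": 0, "rz": -0.35, "jaw": 1}, {"tx": 0, "ty": 0, "tz": 0, "rx": 0, "ry": 0, "rz": -0.35, "jaw": 1}]'

```text
time: 2.02
position: [0.5831, -0.002, 0.2502]
tool_rot: [-0.31, -3.126, -0.0]
ft_force: [-0.6, 0.1, -0.1]
grip_width: 1.004
```

```bash
cat > snap.py <<'E'
import sys,pickle
from bench import ctrl,get_image,camera_info
from h import *
n,cam=sys.argv[1],sys.argv[2]
ci=camera_info(cam);im=get_image(cam)[:,:,::-1];st=ctrl.get_state()
pickle.dump((ci,st),open(f'pics/{n}.pkl','wb'));cv2.imwrite(f'pics/{n}.png',im)
print(st['time'],st['position'].round(4),st['tool_rot'].round(4),psi(st).round(4),st['ft_force'].round(2),st['grip_width'],st['joint_positions'].round(2))
E
python3 snap.py w1 wrist
```

```text
2.075 [ 0.5832 -0.0021  0.2503] [-0.3124 -3.1255  0.    ] 2.9423 [-1.17  0.55 -0.33] 0.999930698077062 [ 0.6   0.24 -0.75  1.56  0.16  1.41  1.21]
```

View pics/w1.png

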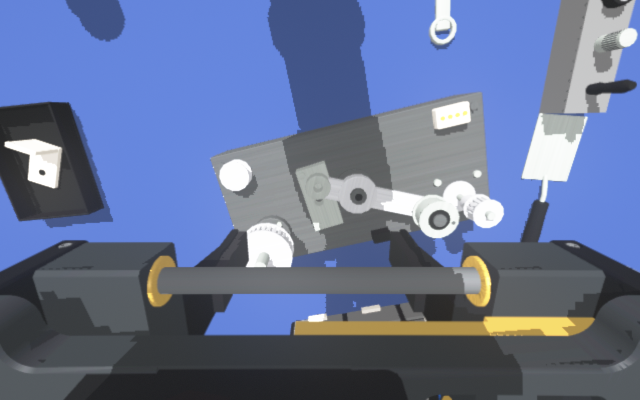

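```bash
python3 - <<'E'
import cv2
a=cv2.imread('pics/w1.png')
cv2.imwrite('pics/w1c.png',cv2.resize(a[155:245,295:475],None,fx=4.4,fy=4.4,interpolation=cv2.INTER_CUBIC))
E
```

```text
(no output)
```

View pics/w1c.png

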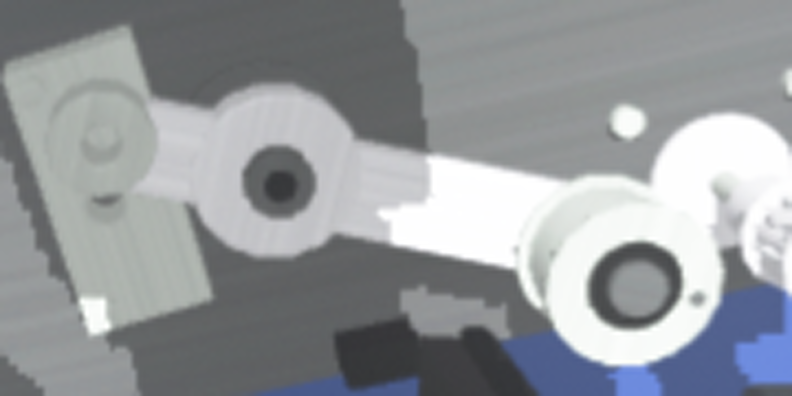

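```bash
python3 - <<'E'
import pickle
from h import *
ci,st=pickle.load(open('pics/w1.pkl','rb'))
f=lambda x,y:np.array([x/4.4+295-.4,y/4.4+155-.4])
piv=atz(ci,f(280,184),.112);b=atz(ci,f(102,135),.108);w=atz(ci,f(637,289),.138)
for z in(.104,.106):print(atz(ci,f(278,181),z))
print('piv',piv,'bush',b,'wheel',w)
for v in (b,w): print(np.hypot(*(v-piv)[:2]),np.arctan2(*(v-piv)[1::-1]))
h=atz(ci,f(105,207),.088);print('hole?',h,np.hypot(*(h-piv)[:2]),np.arctan2(*(h-piv)[1::-1]))
P=atz(ci,(617,40),.072);print('pin',P)
print(rel(st,(.5005,.341,.2),2.95))
E
```

```text
[0.60173351 0.03796756 0.104     ]
[0.60111496 0.03780186 0.106     ]
piv [0.60011307 0.03766436 0.112     ] bush [ 0.5803388  -0.00293849  0.108     ] wheel [0.63293373 0.11181526 0.138     ]
0.04516207941562802 -2.024003453024853
0.0810897809429386 1.1540965810435961
hole? [ 0.60472328 -0.00706185  0.088     ] 0.044963184607102226 -1.4680826495533916
pin [0.49763018 0.33265711 0.072     ]
(array([0.1489, 0.32  , 0.0503]), array([-0.    , -0.0005, -0.0077]))
```

Request:
carry_out --commands '[{"tx": 0.024, "ty": 0.055, "tz": 0, "rx": 0, "ry": 0, "rz": 0, "jaw": 1}, {"tx": 0.05, "ty": 0.11, "tz": 0, "rx": 0, "ry": 0, "rz": 0, "jaw": 1}, {"tx": 0.075, "ty": 0.165, "tz": 0, "rx": 0, "ry": 0, "rz": 0, "jaw": 1}, {"tx": 0.1, "ty": 0.22, "tz": 0.02, "rx": 0, "ry": 0, "rz": 0, "jaw": 1}, {"tx": 0.125, "ty": 0.27, "tz": 0.04, "rx": 0, "ry": 0, "rz": 0, "jaw": 1}, {"tx": 0.149, "ty": 0.32, "tz": 0.06, "rx": 0, "ry": 0, "rz": -0.008, "jaw": 1}, {"tx": 0.149, "ty": 0.32, "tz": 0.06, "rx": 0, "ry": 0, "rz": -0.008, "jaw": 1}, {"tx": 0.149, "ty": 0.32, "tz": 0.06, "rx": 0, "ry": 0, "rz": -0.008, "jaw": 1}]'

```text
time: 3.08
position: [0.4997, 0.3404, 0.1903]
tool_rot: [0.297, 3.127, -0.001]
ft_force: [-0.3, -0.3, -0.0]
grip_width: 0.999
```

```bash
python3 snap.py w2 wrist
```

```text
3.125 [0.5005 0.3395 0.1906] [ 2.9980e-01  3.1265e+00 -1.5000e-03] 2.9504 [0.23 0.02 0.36] 0.9999608520721789 [ 0.08  0.37 -0.9   1.59  0.3   1.33  0.52]
```

View pics/w2.png

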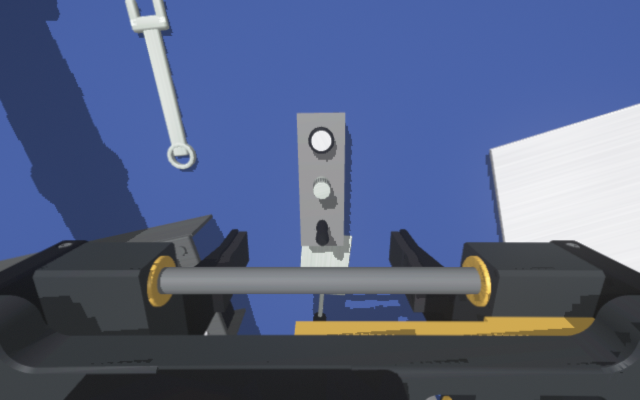

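```bash
python3 - <<'E'
import pickle,cv2
from h import *
a=cv2.imread('pics/w2.png')
cv2.imwrite('pics/w2c.png',cv2.resize(a[120:250,280:360],None,fx=4.5,fy=4.5,interpolation=cv2.INTER_CUBIC))
E
```

```text
(no output)
```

View pics/w2c.png

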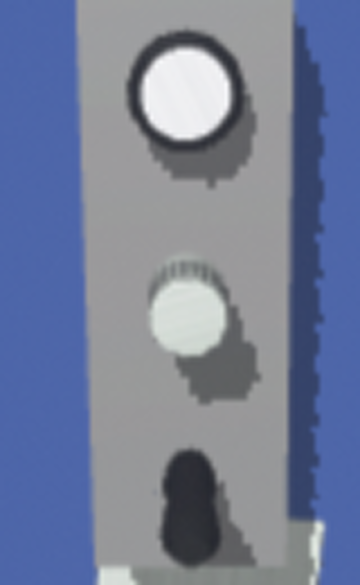

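```bash
python3 - <<'E'
import pickle
from h import *
from bench import ctrl,camera_info
ci,st=pickle.load(open('pics/w2.pkl','rb'))
c1,s1=pickle.load(open('pics/w1.pkl','rb'))
p=(321.4,190.);P=atz(ci,p,.072);print(P)
T=camera_info('top');print(tri([(ci,p),(T,(68/3.4+164.7,323/3.4+109.7))]))
print(rel(st,(P[0],P[1],.047),2.95), rel(st,(P[0],P[1],.1),2.95))
E
```

```text
[0.49662119 0.34309138 0.072     ]
(array([0.49958743, 0.3434147 , 0.06585292]), [array([0.8, 1.1]), array([0.3, 0.5])])
(array([0.0046, 0.0029, 0.1436]), array([-0.0009,  0.0008,  0.0004])) (array([0.0045, 0.0028, 0.0906]), array([-0.0009,  0.0008,  0.0004]))
```

Request:
carry_out --commands '[{"tx": 0.0015, "ty": 0.0025, "tz": 0.04, "rx": 0, "ry": 0, "rz": 0, "jaw": 1}, {"tx": 0.0025, "ty": 0.003, "tz": 0.08, "rx": 0, "ry": 0, "rz": 0, "jaw": 1}, {"tx": 0.0025, "ty": 0.003, "tz": 0.09, "rx": 0, "ry": 0, "rz": 0, "jaw": 1}, {"tx": 0.0025, "ty": 0.003, "tz": 0.09, "rx": 0, "ry": 0, "rz": 0, "jaw": 1}]'

```text
time: 3.62
position: [0.4985, 0.3433, 0.101]
tool_rot: [0.298, 3.127, -0.0]
ft_force: [-0.5, -0.3, 0.2]
grip_width: 1.0
```

```bash
python3 snap.py w3 wrist; python3 -c "
import cv2
a=cv2.imread('pics/w3.png')
cv2.imwrite('pics/w3c.png',cv2.resize(a[130:330,230:410],None,fx=3,fy=3,interpolation=cv2.INTER_CUBIC))"
```

```text
3.675 [0.4988 0.3441 0.102 ] [2.9740e-01 3.1258e+00 1.5000e-03] 2.9519 [0.13 0.39 0.13] 1.0041840777299391 [ 0.04  0.45 -0.86  1.69  0.37  1.18  0.47]
```

View pics/w3c.png

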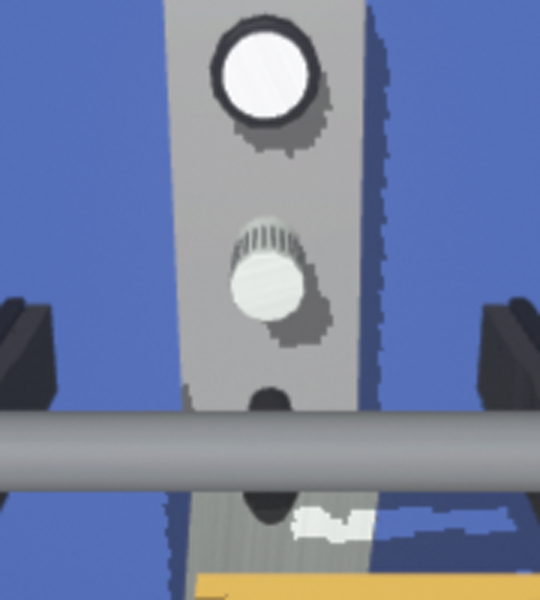

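```bash
python3 - <<'E'
import pickle
from h import *
c2,s2=pickle.load(open('pics/w2.pkl','rb'));ci,st=pickle.load(open('pics/w3.pkl','rb'))
p=(318.7,225.);print(atz(ci,p,.072));print(tri([(ci,p),(c2,(321.4,190.))]))
print(proj(ci,st['position']))
E
```

```text
[0.49673842 0.34292632 0.072     ]
(array([0.49629756, 0.34307545, 0.07316325]), [array([0.1, 0. ]), array([-0.1, -0. ])])
[321.297854   246.10165163]
```

Request:
carry_out --commands '[{"tx": 0.0005, "ty": 0, "tz": 0.03, "rx": 0, "ry": 0, "rz": 0, "jaw": 0.8}, {"tx": 0.0005, "ty": 0, "tz": 0.054, "rx": 0, "ry": 0, "rz": 0, "jaw": 0.6}, {"tx": 0.0005, "ty": 0, "tz": 0.054, "rx": 0, "ry": 0, "rz": 0, "jaw": 0.4}, {"tx": 0.0005, "ty": 0, "tz": 0.054, "rx": 0, "ry": 0, "rz": 0, "jaw": 0.15}, {"tx": 0.0005, "ty": 0, "tz": 0.054, "rx": 0, "ry": 0, "rz": 0, "jaw": 0}, {"tx": 0.0005, "ty": 0, "tz": 0.054, "rx": 0, "ry": 0, "rz": 0, "jaw": 0}, {"tx": 0.0005, "ty": 0, "tz": 0.054, "rx": 0, "ry": 0, "rz": 0, "jaw": 0}, {"tx": 0.0005, "ty": 0, "tz": 0.054, "rx": 0, "ry": 0, "rz": 0, "jaw": 0}]' --grip_force 15

```text
time: 4.68
position: [0.4971, 0.3444, 0.0467]
tool_rot: [0.295, 3.128, -0.0]
ft_force: [0.1, -0.5, 1.0]
grip_width: 0.198
```

Request:
carry_out --commands '[{"tx": 0, "ty": 0, "tz": -0.02, "rx": 0, "ry": 0, "rz": 0, "jaw": 0}, {"tx": 0, "ty": 0, "tz": -0.06, "rx": 0, "ry": 0, "rz": 0, "jaw": 0}, {"tx": 0, "ty": 0, "tz": -0.11, "rx": 0, "ry": 0, "rz": 0, "jaw": 0}, {"tx": 0, "ty": 0, "tz": -0.15, "rx": 0, "ry": 0, "rz": 0, "jaw": 0}, {"tx": 0, "ty": 0, "tz": -0.15, "rx": 0, "ry": 0, "rz": 0, "jaw": 0}]'

```text
time: 5.3
position: [0.4983, 0.3464, 0.2015]
tool_rot: [0.293, 3.122, 0.007]
ft_force: [0.5, -0.4, -0.8]
grip_width: 0.202
```

```bash
python3 snap.py w4 wrist
```

```text
5.35 [0.4975 0.3452 0.199 ] [2.9390e-01 3.1247e+00 2.8000e-03] 2.954 [ 0.15 -0.41 -1.43] 0.20469348473309879 [ 0.08  0.36 -0.91  1.58  0.29  1.34  0.52]
```

View pics/w4.png

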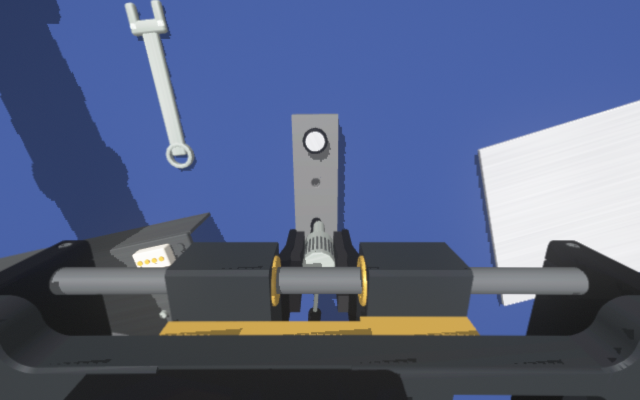

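```bash
python3 -c "
import cv2
a=cv2.imread('pics/w4.png')
cv2.imwrite('pics/w4c.png',cv2.resize(a[205:275,270:370],None,fx=8,fy=8,interpolation=cv2.INTER_CUBIC))"
python3 - <<'E'
import pickle
from h import *
ci,st=pickle.load(open('pics/w4.pkl','rb'))
R=Ro.from_rotvec(st['tool_rot']).as_matrix()
for x in(-.002,0,.002):
  for z in (-.025,.005,.039): # head top, collar, tip along tool z wrt TCP
    print(x,z,(proj(ci,st['position']+R@np.array([x,0,z]))-[270,205])*8+4)
E
```

```text
-0.002 -0.025 [386.66059189 491.419676  ]
-0.002 0.005 [386.0666216  299.68572912]
-0.002 0.039 [385.58237275 143.58768241]
0 -0.025 [386.63388821 464.95426126]
0 0.005 [386.0421598  276.75629791]
0 0.039 [385.56023745 123.68749153]
0.002 -0.025 [386.60697601 438.29683072]
0.002 0.005 [386.01753528 253.68547618]
0.002 0.039 [385.53797608 103.68240658]
```

View pics/w4c.png

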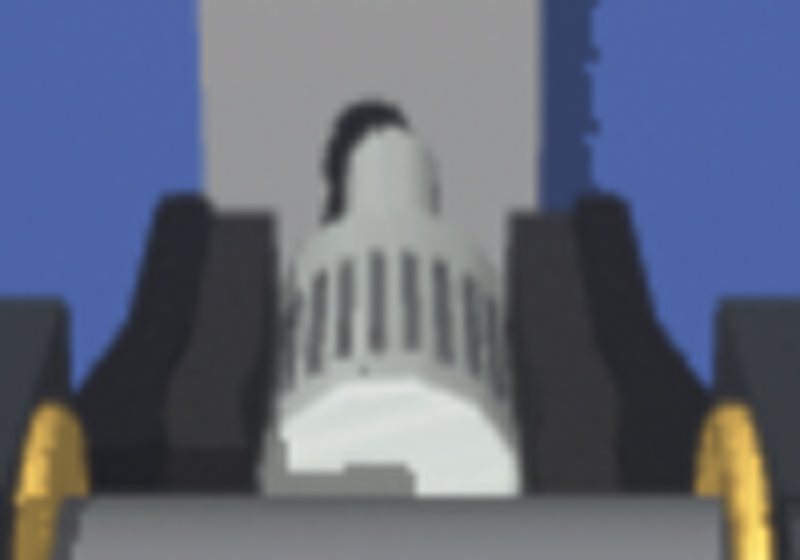

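```bash
python3 - <<'E'
import pickle
from h import *
for n in('w1','w2','w3','w4'):
    ci,st=pickle.load(open(f'pics/{n}.pkl','rb'))
    R=Ro.from_rotvec(st['tool_rot']).as_matrix()
    print(n,(R.T@(-ci['R'].T@ci['t']-st['position'])).round(4),(Ro.from_matrix(ci['R']@R).as_rotvec()*1e3).round(1), (-ci['R'].T@ci['t']).round(4))
E
```

```text
w1 [ 0.0783 -0.001  -0.1622] [  227.7   225.8 -1557.7] [0.5063 0.0124 0.4125]
w2 [ 0.079  -0.0004 -0.162 ] [  227.2   225.4 -1557.8] [0.4227 0.3543 0.3525]
w3 [ 0.0782 -0.0016 -0.1614] [  225.7   226.3 -1559.8] [0.4214 0.3572 0.2632]
w4 [ 7.810e-02 -1.000e-04 -1.646e-01] [  232.1   226.1 -1559.4] [0.4202 0.3594 0.3633]
```

```bash
python3 - <<'E'
from bench import ctrl
from h import *
st=ctrl.get_state();print(st['position'],rel(st,(.581,-.003,.17),2.95))
E
```

```text
[0.49752608 0.345244   0.19900927] (array([-0.1469, -0.3266,  0.0288]), array([0.0021, 0.0029, 0.004 ]))
```

Request:
carry_out --commands '[{"tx": -0.024, "ty": -0.054, "tz": 0, "rx": 0, "ry": 0, "rz": 0, "jaw": 0}, {"tx": -0.049, "ty": -0.108, "tz": 0, "rx": 0, "ry": 0, "rz": 0, "jaw": 0}, {"tx": -0.073, "ty": -0.162, "tz": 0, "rx": 0, "ry": 0, "rz": 0, "jaw": 0}, {"tx": -0.098, "ty": -0.216, "tz": 0, "rx": 0, "ry": 0, "rz": 0, "jaw": 0}, {"tx": -0.122, "ty": -0.27, "tz": 0, "rx": 0, "ry": 0, "rz": 0, "jaw": 0}, {"tx": -0.14, "ty": -0.308, "tz": 0, "rx": 0, "ry": 0, "rz": 0, "jaw": 0}, {"tx": -0.147, "ty": -0.324, "tz": 0.015, "rx": 0, "ry": 0, "rz": 0, "jaw": 0}, {"tx": -0.147, "ty": -0.324, "tz": 0.027, "rx": 0, "ry": 0, "rz": 0, "jaw": 0}, {"tx": -0.147, "ty": -0.324, "tz": 0.027, "rx": 0, "ry": 0, "rz": 0, "jaw": 0}, {"tx": -0.147, "ty": -0.324, "tz": 0.027, "rx": 0, "ry": 0, "rz": 0, "jaw": 0}, {"tx": -0.147, "ty": -0.324, "tz": 0.027, "rx": 0, "ry": 0, "rz": 0, "jaw": 0}]'

```text
time: 6.72
position: [0.5811, 0.0001, 0.1701]
tool_rot: [0.291, 3.127, 0.0]
ft_force: [0.4, -0.3, -0.4]
grip_width: 0.204
```

```bash
python3 snap.py w5 wrist; python3 snap.py s5 scene;python3 snap.py t5 top;  python3 -c "
import cv2
a=cv2.imread('pics/w5.png')
cv2.imwrite('pics/w5c.png',cv2.resize(a[180:280,260:400],None,fx=5.6,fy=5.6,interpolation=cv2.INTER_CUBIC))
a=cv2.imread('pics/s5.png')
cv2.imwrite('pics/s5c.png',cv2.resize(a[150:270,255:405],None,fx=4.8,fy=4.8,interpolation=cv2.INTER_CUBIC))"
```

```text
6.775 [ 5.812e-01 -3.000e-04  1.701e-01] [ 2.920e-01  3.127e+00 -1.000e-04] 2.9553 [ 0.14 -0.24 -0.56] 0.1993339855014963 [ 0.61  0.29 -0.77  1.68  0.21  1.26  1.18]
6.825 [ 0.5812 -0.0006  0.17  ] [ 2.928e-01  3.127e+00 -3.000e-04] 2.9549 [ 0.6  -0.19 -1.11] 0.19931858031141997 [ 0.61  0.29 -0.77  1.68  0.21  1.26  1.18]
6.875 [ 0.5811 -0.0009  0.17  ] [ 2.9340e-01  3.1271e+00 -3.0000e-04] 2.9545 [-0.65 -0.82 -1.31] 0.20217779562746474 [ 0.61  0.29 -0.77  1.68  0.21  1.26  1.18]
```

View pics/w5c.png

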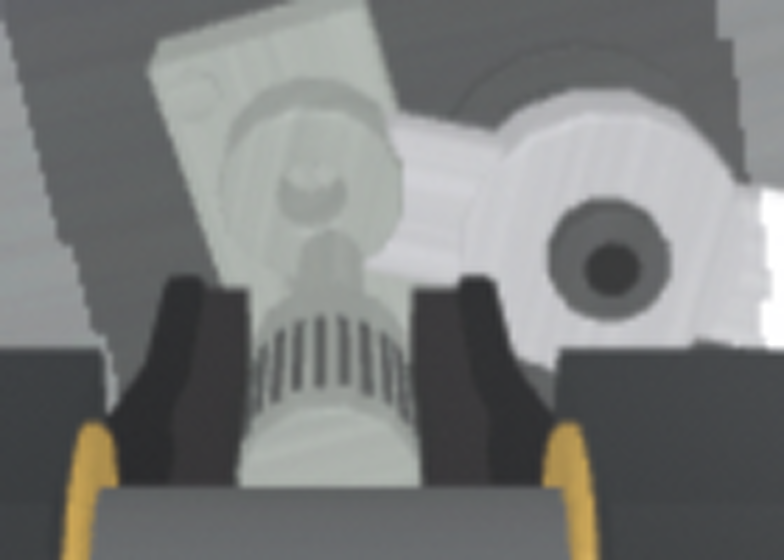

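View pics/s5c.png

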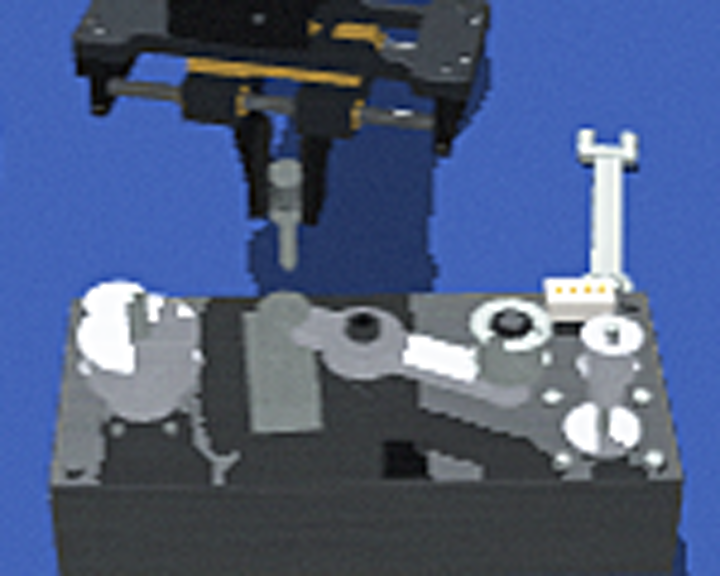

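```bash
python3 - <<'E'
import pickle
from h import *
ci,st=pickle.load(open('pics/w5.pkl','rb'))
f=lambda x,y:np.array([x/5.6+260-.4,y/5.6+180-.4])
R=Ro.from_rotvec(st['tool_rot']).as_matrix()
b=atz(ci,f(312,192),.108);t=atz(ci,f(332,248),.131)
for n,X in(('bush',b),('tip',t),('tipedge',atz(ci,f(332,232),.131)),('headtop+9',atz(ci,f(331,403),.195)),('collar+9',atz(ci,f(331,292),.165)),('piv',atz(ci,f(610,262),.106)),('bushfar edge',atz(ci,f(312,106),.108)),('bush L',atz(ci,f(218,185),.108)),('bush R',atz(ci,f(403,185),.108))): print(n,X.round(4),(R.T@(X-st['position'])).round(4))
E
```

```text
bush [ 0.5823 -0.0036  0.108 ] [-0.0017 -0.003   0.0621]
tip [ 0.5825 -0.0007  0.131 ] [-0.0014 -0.0001  0.0391]
tipedge [ 5.803e-01 -2.000e-04  1.310e-01] [ 0.0009 -0.0001  0.0391]
headtop+9 [0.5728 0.0009 0.195 ] [ 0.0084 -0.0004 -0.0249]
collar+9 [0.5744 0.0007 0.165 ] [ 0.0068 -0.0003  0.0051]
piv [0.6022 0.0381 0.106 ] [-0.0135  0.0416  0.0641]
bushfar edge [ 0.5694 -0.0011  0.108 ] [ 0.0115 -0.003   0.0621]
bush L [ 0.5787 -0.0169  0.108 ] [-0.0006 -0.0168  0.0621]
bush R [0.5837 0.0097 0.108 ] [-0.0006  0.0103  0.0621]
```

Request:
carry_out --commands '[{"tx": -0.0007, "ty": -0.0003, "tz": 0.005, "rx": 0, "ry": 0, "rz": 0, "jaw": 0}, {"tx": -0.0007, "ty": -0.0003, "tz": 0.012, "rx": 0, "ry": 0, "rz": 0, "jaw": 0}, {"tx": -0.0007, "ty": -0.0003, "tz": 0.018, "rx": 0, "ry": 0, "rz": 0, "jaw": 0}, {"tx": -0.0007, "ty": -0.0003, "tz": 0.018, "rx": 0, "ry": 0, "rz": 0, "jaw": 0}, {"tx": -0.0007, "ty": -0.0003, "tz": 0.018, "rx": 0, "ry": 0, "rz": 0, "jaw": 0}, {"tx": -0.0007, "ty": -0.0003, "tz": 0.018, "rx": 0, "ry": 0, "rz": 0, "jaw": 0}]'

```text
time: 7.62
position: [0.5818, -0.0017, 0.1518]
tool_rot: [0.294, 3.127, -0.0]
ft_force: [0.7, -0.6, -0.5]
grip_width: 0.203
```

```bash
python3 snap.py w6 wrist;  python3 -c "
import cv2
a=cv2.imread('pics/w6.png')
cv2.imwrite('pics/w6c.png',cv2.resize(a[180:280,260:400],None,fx=5.6,fy=5.6,interpolation=cv2.INTER_CUBIC))"
```

```text
7.675 [ 0.5818 -0.0017  0.1518] [ 2.9450e-01  3.1272e+00 -1.0000e-04] 2.9538 [-0.62  0.16 -0.87] 0.19988844768114053 [ 0.61  0.31 -0.77  1.7   0.23  1.23  1.17]
```

View pics/w6c.png

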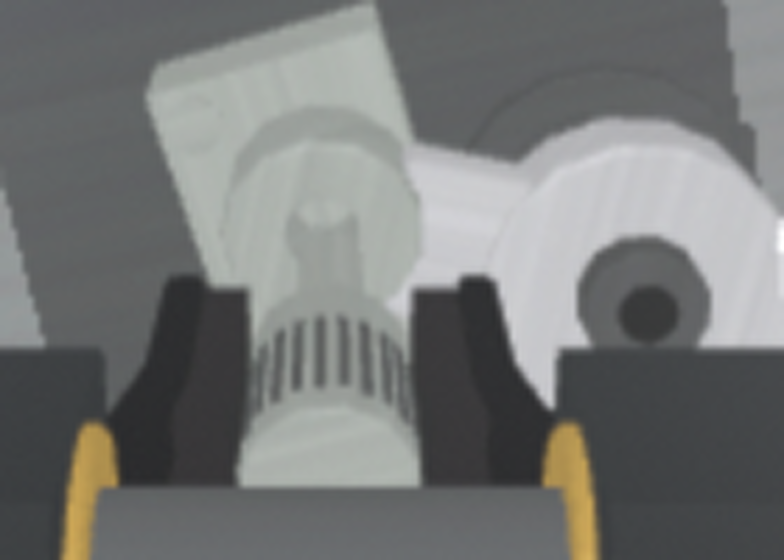

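```bash
python3 - <<'E'
import pickle
from h import *
ci,st=pickle.load(open('pics/w6.pkl','rb'))
f=lambda x,y:np.array([x/5.6+260-.4,y/5.6+180-.4])
R=Ro.from_rotvec(st['tool_rot']).as_matrix()
for n,p,z in(('bush far',(322,141),.108),('L',(223,225),.108),('R',(421,228),.108),('hole',(322,230),.108),('holetop',(320,198),.108),('tip',(333,245),.1128)):
  print(n,(R.T@(atz(ci,f(*p),z)-st['position'])).round(4))
R0=R
def q(x,y,z): return ((proj(ci,st['position']+R@np.array([x,y,z]))-[260,180]+.4)*5.6).round(0)
import numpy as np
print('hole circle', [q(-.002+.0048*np.cos(a),-.0012+.0048*np.sin(a),.0438) for a in np.arange(0,6.2,1.57)])
print('tip circle', [q(-.0013+.002*np.cos(a),0+.002*np.sin(a),.039) for a in np.arange(0,6.2,1.57)])
E
python3 -c "
import cv2
a=cv2.imread('pics/w6.png')
b=cv2.resize(a[205:240,300:340],None,fx=16,fy=16,interpolation=cv2.INTER_CUBIC)
b=cv2.convertScaleAbs(b,alpha=2,beta=-150)
cv2.imwrite('pics/w6d.png',b)"
```

```text
bush far [ 0.012  -0.0018  0.0438]
L [ 0.     -0.0153  0.0438]
R [-0.0004  0.0116  0.0438]
hole [-0.0007 -0.0019  0.0438]
holetop [ 0.0039 -0.0021  0.0438]
tip [-0.001  -0.0004  0.039 ]
hole circle [array([327., 206.]), array([362., 239.]), array([327., 272.]), array([292., 239.])]
tip circle [array([336., 233.]), array([351., 247.]), array([336., 261.]), array([321., 247.])]
```

View pics/w6d.png

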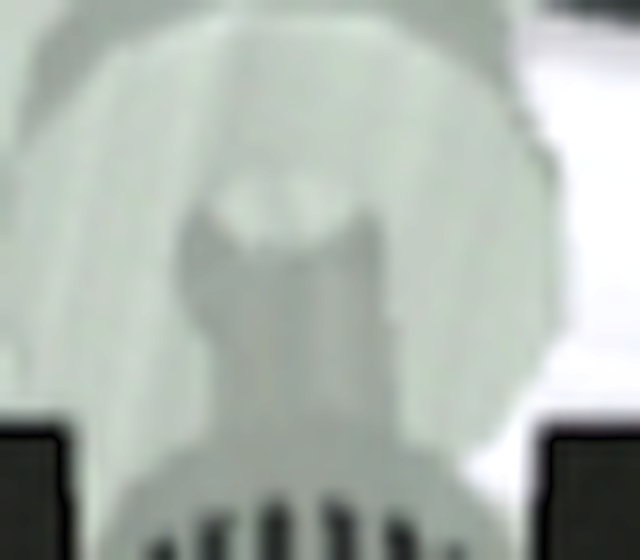

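Request:
carry_out --commands '[{"tx": -0.0004, "ty": -0.0015, "tz": 0, "rx": 0, "ry": 0, "rz": 0, "jaw": 0}, {"tx": -0.0004, "ty": -0.0015, "tz": 0, "rx": 0, "ry": 0, "rz": 0, "jaw": 0}, {"tx": -0.0004, "ty": -0.0015, "tz": 0.002, "rx": 0, "ry": 0, "rz": 0, "jaw": 0}, {"tx": -0.0004, "ty": -0.0015, "tz": 0.004, "rx": 0, "ry": 0, "rz": 0, "jaw": 0}, {"tx": -0.0004, "ty": -0.0015, "tz": 0.006, "rx": 0, "ry": 0, "rz": 0, "jaw": 0}, {"tx": -0.0004, "ty": -0.0015, "tz": 0.007, "rx": 0, "ry": 0, "rz": 0, "jaw": 0}, {"tx": -0.0004, "ty": -0.0015, "tz": 0.007, "rx": 0, "ry": 0, "rz": 0, "jaw": 0}]'

```text
time: 8.55
position: [0.5816, -0.0033, 0.1444]
tool_rot: [-0.294, -3.128, 0.0]
ft_force: [0.4, 1.1, -0.9]
grip_width: 0.203
```

```bash
python3 snap.py w7 wrist;  python3 -c "
import cv2
a=cv2.imread('pics/w7.png')
cv2.imwrite('pics/w7c.png',cv2.resize(a[190:250,280:360],None,fx=10,fy=10,interpolation=cv2.INTER_CUBIC))"
```

```text
8.6 [ 0.5817 -0.0033  0.1445] [-2.9440e-01 -3.1278e+00  1.0000e-04] 2.9539 [-0.4   1.22 -1.2 ] 0.2008443249373127 [ 0.61  0.32 -0.76  1.7   0.23  1.22  1.17]
```

View pics/w7c.png

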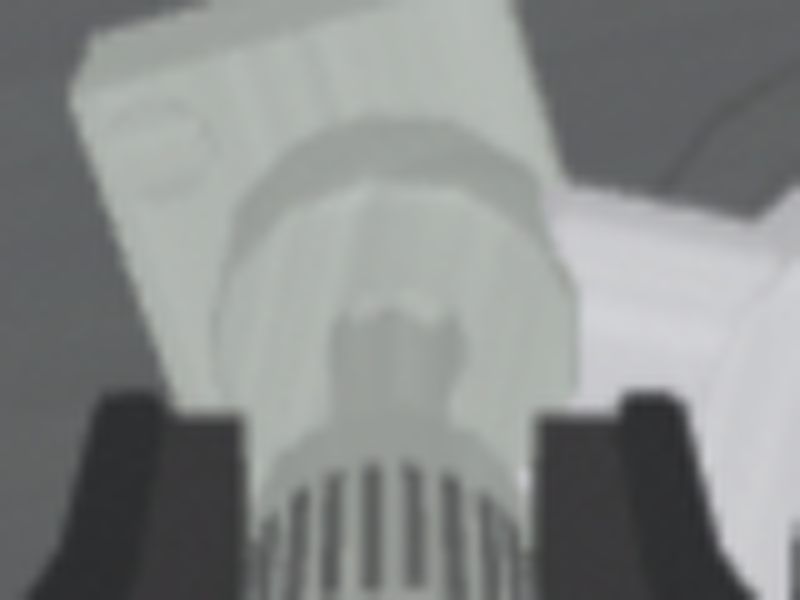

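Request:
carry_out --commands '[{"tx": 0, "ty": 0.0006, "tz": 0.001, "rx": 0, "ry": 0, "rz": 0, "jaw": 0}, {"tx": 0, "ty": 0.0006, "tz": 0.002, "rx": 0, "ry": 0, "rz": 0, "jaw": 0}, {"tx": 0, "ty": 0.0006, "tz": 0.003, "rx": 0, "ry": 0, "rz": 0, "jaw": 0}, {"tx": 0, "ty": 0.0006, "tz": 0.003, "rx": 0, "ry": 0, "rz": 0, "jaw": 0}]'

```text
time: 9.1
position: [0.5817, -0.0027, 0.1414]
tool_rot: [-0.294, -3.128, 0.0]
ft_force: [0.1, -0.5, -1.1]
grip_width: 0.201
```

```bash
python3 snap.py s8 scene;  python3 -c "
import cv2
a=cv2.imread('pics/s8.png')
cv2.imwrite('pics/s8c.png',cv2.resize(a[170:250,260:360],None,fx=7,fy=7,interpolation=cv2.INTER_CUBIC))"
```

```text
9.15 [ 0.5818 -0.0027  0.1415] [-2.9460e-01 -3.1277e+00  1.0000e-04] 2.9538 [-0.52 -0.17 -0.83] 0.19980198708928737 [ 0.6   0.32 -0.76  1.71  0.23  1.21  1.16]
```

View pics/s8c.png

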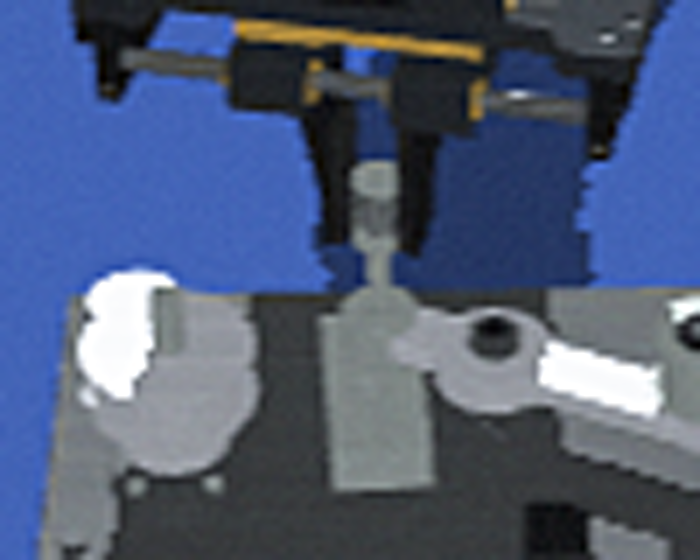

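Request:
carry_out --commands '[{"tx": 0, "ty": 0, "tz": 0.0015, "rx": 0, "ry": 0, "rz": 0, "jaw": 0}, {"tx": 0, "ty": 0, "tz": 0.003, "rx": 0, "ry": 0, "rz": 0, "jaw": 0}, {"tx": 0, "ty": 0, "tz": 0.004, "rx": 0, "ry": 0, "rz": 0, "jaw": 0}, {"tx": 0, "ty": 0, "tz": 0.004, "rx": 0, "ry": 0, "rz": 0, "jaw": 0}]'

```text
time: 9.65
position: [0.5818, -0.0027, 0.1374]
tool_rot: [-0.294, -3.128, 0.0]
ft_force: [-0.1, 0.1, -1.1]
grip_width: 0.199
```

Request:
carry_out --commands '[{"tx": 0, "ty": 0, "tz": 0.002, "rx": 0, "ry": 0, "rz": 0, "jaw": 0}, {"tx": 0, "ty": 0, "tz": 0.004, "rx": 0, "ry": 0, "rz": 0, "jaw": 0}, {"tx": 0, "ty": 0, "tz": 0.006, "rx": 0, "ry": 0, "rz": 0, "jaw": 0}, {"tx": 0, "ty": 0, "tz": 0.008, "rx": 0, "ry": 0, "rz": 0, "jaw": 0}, {"tx": 0, "ty": 0, "tz": 0.008, "rx": 0, "ry": 0, "rz": 0, "jaw": 0}]'

```text
time: 10.28
position: [0.5818, -0.0027, 0.1293]
tool_rot: [-0.294, -3.128, 0.0]
ft_force: [-0.1, -0.2, -0.4]
grip_width: 0.203
```

Now release in place.

Request:
carry_out --commands '[{"tx": 0, "ty": 0, "tz": 0, "rx": 0, "ry": 0, "rz": 0, "jaw": 0.3}, {"tx": 0, "ty": 0, "tz": 0, "rx": 0, "ry": 0, "rz": 0, "jaw": 0.5}, {"tx": 0, "ty": 0, "tz": 0, "rx": 0, "ry": 0, "rz": 0, "jaw": 0.5}, {"tx": 0, "ty": 0, "tz": -0.03, "rx": 0, "ry": 0, "rz": 0, "jaw": 0.6}, {"tx": 0, "ty": 0, "tz": -0.08, "rx": 0, "ry": 0, "rz": 0, "jaw": 0.6}, {"tx": 0, "ty": 0, "tz": -0.1, "rx": 0, "ry": 0, "rz": 0, "jaw": 0.6}, {"tx": 0, "ty": 0, "tz": -0.1, "rx": 0, "ry": 0, "rz": 0, "jaw": 0.6}]'

```text
time: 11.15
position: [0.5826, -0.0026, 0.2308]
tool_rot: [0.294, 3.125, -0.0]
ft_force: [-0.6, 0.2, -0.7]
grip_width: 0.597
```

```bash
python3 snap.py w9 wrist; python3 snap.py s9 scene;  python3 -c "
import cv2
a=cv2.imread('pics/s9.png')
cv2.imwrite('pics/s9c.png',cv2.resize(a[170:250,260:360],None,fx=7,fy=7,interpolation=cv2.INTER_CUBIC))"
```

```text
11.2 [ 0.5817 -0.0028  0.229 ] [-2.9470e-01 -3.1276e+00  6.0000e-04] 2.9537 [-1.55 -0.55 -0.11] 0.5961899129902305 [ 0.63  0.25 -0.78  1.6   0.18  1.37  1.2 ]
11.25 [ 0.5811 -0.0029  0.2281] [-2.9450e-01 -3.1257e+00  6.0000e-04] 2.9537 [ 0.65  0.13 -0.37] 0.5984070439196328 [ 0.63  0.25 -0.78  1.6   0.18  1.37  1.21]
```

View pics/s9c.png

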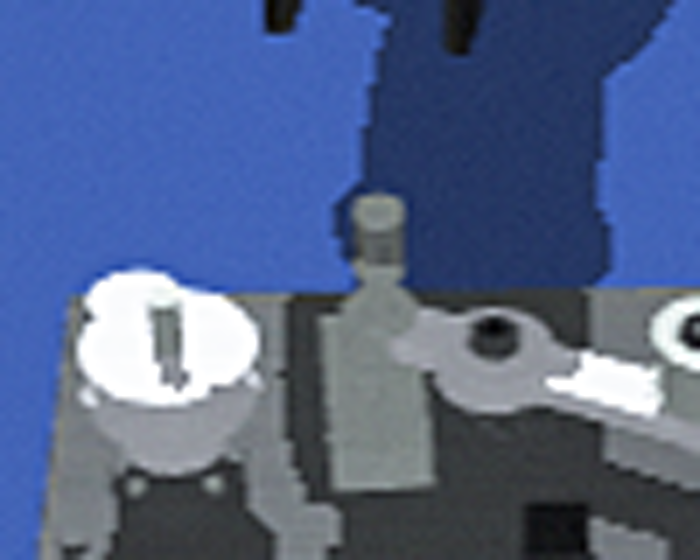

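View pics/w9.png

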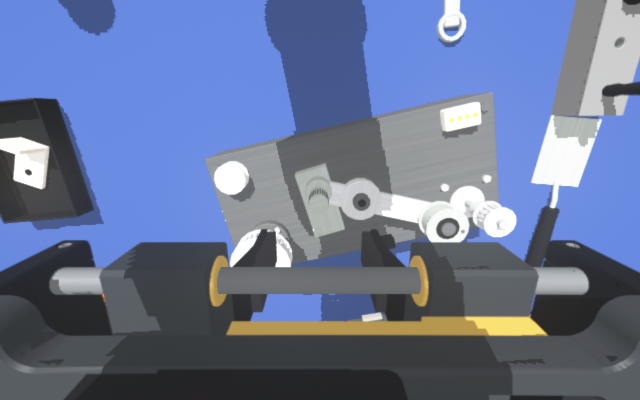

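```bash
python3 - <<'E'
from bench import ctrl
from h import *
import pickle
ci,st=pickle.load(open('pics/w9.pkl','rb'))
print(atz(ci,(447.3,229),.138),atz(ci,(361,202),.108))
st=ctrl.get_state();print(st['position'],rel(st,(.633,.1115,.2),1.5))
E
```

```text
[0.63301685 0.11125341 0.138     ] [0.60129065 0.03769675 0.108     ]
[ 0.5810693  -0.0029344   0.22807326] (array([-0.0297,  0.1221,  0.0279]), array([-1.9000e-03, -1.2000e-03,  1.4537e+00]))
```

Request:
carry_out --commands '[{"tx": -0.01, "ty": 0.04, "tz": 0, "rx": 0, "ry": 0, "rz": 0.18, "jaw": 0.75}, {"tx": -0.02, "ty": 0.08, "tz": 0, "rx": 0, "ry": 0, "rz": 0.36, "jaw": 0.75}, {"tx": -0.029, "ty": 0.122, "tz": 0, "rx": 0, "ry": 0, "rz": 0.54, "jaw": 0.75}, {"tx": -0.029, "ty": 0.122, "tz": 0.01, "rx": 0, "ry": 0, "rz": 0.72, "jaw": 0.75}, {"tx": -0.029, "ty": 0.122, "tz": 0.02, "rx": 0, "ry": 0, "rz": 0.9, "jaw": 0.75}, {"tx": -0.029, "ty": 0.122, "tz": 0.03, "rx": 0, "ry": 0, "rz": 1.08, "jaw": 0.75}, {"tx": -0.029, "ty": 0.122, "tz": 0.03, "rx": 0, "ry": 0, "rz": 1.26, "jaw": 0.75}, {"tx": -0.029, "ty": 0.122, "tz": 0.03, "rx": 0, "ry": 0, "rz": 1.44, "jaw": 0.75}, {"tx": -0.029, "ty": 0.122, "tz": 0.03, "rx": 0, "ry": 0, "rz": 1.45, "jaw": 0.75}, {"tx": -0.029, "ty": 0.122, "tz": 0.03, "rx": 0, "ry": 0, "rz": 1.45, "jaw": 0.75}]'

```text
time: 12.5
position: [0.6325, 0.1117, 0.1983]
tool_rot: [-2.291, -2.149, 0.003]
ft_force: [1.0, -0.3, -0.4]
grip_width: 0.752
```

```bash
python3 snap.py w10 wrist
```

```text
12.55 [0.6327 0.1117 0.1986] [-2.2913e+00 -2.1481e+00  1.9000e-03] 1.5063 [0.76 0.16 0.31] 0.7450064631353381 [ 0.23  0.37 -0.58  1.49  0.21  1.34 -0.43]
```

View pics/w10.png

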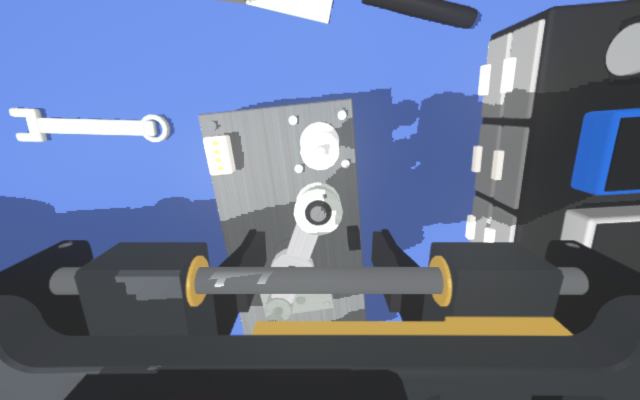

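```bash
python3 - <<'E'
from h import *
import pickle
ci,st=pickle.load(open('pics/w10.pkl','rb'))
X=atz(ci,(317.8,212),.138);print(X,rel(st,X))
E
```

```text
[0.63185543 0.11156247 0.138     ] [-0.0002 -0.0007  0.0606]
```

Request:
carry_out --commands '[{"tx": 0, "ty": 0, "tz": 0.03, "rx": 0, "ry": 0, "rz": 0, "jaw": 0.75}, {"tx": 0, "ty": 0, "tz": 0.06, "rx": 0, "ry": 0, "rz": 0, "jaw": 0.75}, {"tx": 0, "ty": 0, "tz": 0.08, "rx": 0, "ry": 0, "rz": 0, "jaw": 0.75}, {"tx": 0, "ty": 0, "tz": 0.087, "rx": 0, "ry": 0, "rz": 0, "jaw": 0.75}, {"tx": 0, "ty": 0, "tz": 0.087, "rx": 0, "ry": 0, "rz": 0, "jaw": 0.75}, {"tx": 0, "ty": 0, "tz": 0.087, "rx": 0, "ry": 0, "rz": 0, "jaw": 0.75}]'

```text
time: 13.3
position: [0.6339, 0.112, 0.1138]
tool_rot: [2.294, 2.145, 0.003]
ft_force: [-0.8, -0.4, 0.8]
grip_width: 0.748
```

Request:
carry_out --commands '[{"tx": 0, "ty": -0.0005, "tz": 0, "rx": 0, "ry": 0, "rz": 0, "jaw": 0.6}, {"tx": 0, "ty": -0.0005, "tz": 0, "rx": 0, "ry": 0, "rz": 0, "jaw": 0.5}, {"tx": 0, "ty": -0.0005, "tz": 0, "rx": 0, "ry": 0, "rz": 0, "jaw": 0.45}, {"tx": 0, "ty": -0.0005, "tz": 0, "rx": 0, "ry": 0, "rz": 0, "jaw": 0.4}, {"tx": 0, "ty": -0.0005, "tz": 0, "rx": 0, "ry": 0, "rz": 0, "jaw": 0.4}, {"tx": 0, "ty": -0.0005, "tz": 0, "rx": 0, "ry": 0, "rz": 0, "jaw": 0.4}]' --grip_force 25

```text
time: 14.05
position: [0.632, 0.1118, 0.1126]
tool_rot: [-2.294, -2.146, 0.002]
ft_force: [-4.2, -0.9, 2.8]
grip_width: 0.451
```

```bash
python3 snap.py s11 scene;  python3 -c "
import cv2
a=cv2.imread('pics/s11.png')
cv2.imwrite('pics/s11c.png',cv2.resize(a[150:270,255:415],None,fx=5,fy=5,interpolation=cv2.INTER_CUBIC))"
```

```text
14.1 [0.632  0.1118 0.1126] [-2.2940e+00 -2.1456e+00  1.6000e-03] 1.5039 [-4.02 -0.94  3.58] 0.44800690877057797 [ 0.22  0.43 -0.56  1.59  0.24  1.19 -0.46]
```

View pics/s11c.png

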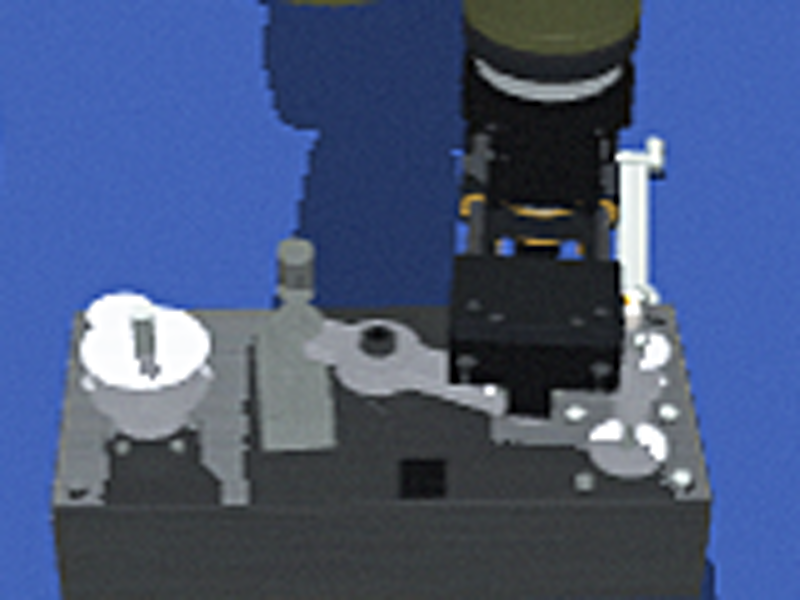

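```bash
cat > arc.py <<'E'
import sys
from h import *
def off(q,th0=1.17,ps=1.504,r=.08):
    d=r*np.array([np.cos(th0+q)-np.cos(th0),np.sin(th0+q)-np.sin(th0)])
    return d@[np.cos(ps),np.sin(ps)], d@[np.sin(ps),-np.cos(ps)]
if __name__=='__main__':
    q0=float(sys.argv[1]);a=np.array(off(q0))
    for q in sys.argv[2:]: print(q,(np.array(off(float(q)))-a).round(4))
E
python3 arc.py 0 .03 .07 .11 .15 .19 .23 .27 .31 .35 .38 .4
```

```text
.03 [ 0.0008 -0.0023]
.07 [ 0.0016 -0.0054]
.11 [ 0.0024 -0.0085]
.15 [ 0.0031 -0.0116]
.19 [ 0.0036 -0.0147]
.23 [ 0.004  -0.0179]
.27 [ 0.0043 -0.0211]
.31 [ 0.0044 -0.0243]
.35 [ 0.0044 -0.0275]
.38 [ 0.0043 -0.0299]
.4 [ 0.0042 -0.0315]
```

Request:
carry_out --commands '[{"tx": 0.0008, "ty": -0.0023, "tz": 0, "rx": 0, "ry": 0, "rz": 0, "jaw": 0.4}, {"tx": 0.0016, "ty": -0.0054, "tz": 0, "rx": 0, "ry": 0, "rz": 0, "jaw": 0.4}, {"tx": 0.0024, "ty": -0.0085, "tz": 0, "rx": 0, "ry": 0, "rz": 0, "jaw": 0.4}, {"tx": 0.0031, "ty": -0.0116, "tz": 0, "rx": 0, "ry": 0, "rz": 0, "jaw": 0.4}, {"tx": 0.0036, "ty": -0.0147, "tz": 0, "rx": 0, "ry": 0, "rz": 0, "jaw": 0.4}, {"tx": 0.0036, "ty": -0.0147, "tz": 0, "rx": 0, "ry": 0, "rz": 0, "jaw": 0.4}, {"tx": 0.0036, "ty": -0.0147, "tz": 0, "rx": 0, "ry": 0, "rz": 0, "jaw": 0.4}]'

```text
time: 14.98
position: [0.6192, 0.116, 0.1127]
tool_rot: [2.294, 2.144, 0.002]
ft_force: [5.0, -1.2, -1.6]
grip_width: 0.458
```

```bash
python3 snap.py s12 scene;  python3 -c "
import cv2
a=cv2.imread('pics/s12.png')
cv2.imwrite('pics/s12c.png',cv2.resize(a[150:270,255:415],None,fx=5,fy=5,interpolation=cv2.INTER_CUBIC))"
```

```text
15.025 [0.619  0.1161 0.1127] [2.2941e+00 2.1446e+00 1.9000e-03] 1.5034 [ 4.83 -1.13 -1.69] 0.4508579899492473 [ 0.23  0.41 -0.57  1.62  0.23  1.18 -0.46]
```

View pics/s12c.png

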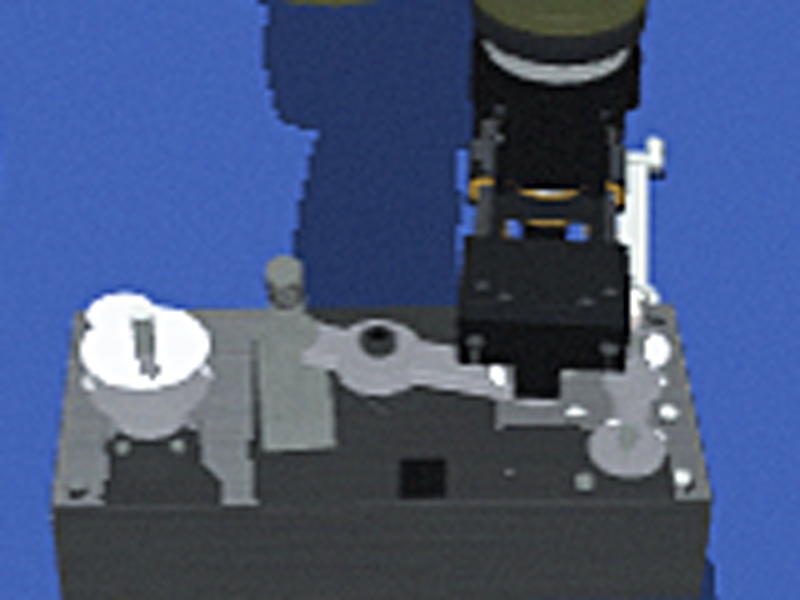

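```bash
python3 arc.py .19 .22 .26 .3 .34 .37 .4
```

```text
.22 [ 0.0003 -0.0024]
.26 [ 0.0006 -0.0056]
.3 [ 0.0008 -0.0088]
.34 [ 0.0008 -0.012 ]
.37 [ 0.0008 -0.0144]
.4 [ 0.0007 -0.0168]
```

Request:
carry_out --commands '[{"tx": 0.0003, "ty": -0.0024, "tz": 0, "rx": 0, "ry": 0, "rz": 0, "jaw": 0.4}, {"tx": 0.0006, "ty": -0.0056, "tz": 0, "rx": 0, "ry": 0, "rz": 0, "jaw": 0.4}, {"tx": 0.0008, "ty": -0.0088, "tz": 0, "rx": 0, "ry": 0, "rz": 0, "jaw": 0.4}, {"tx": 0.0008, "ty": -0.012, "tz": 0, "rx": 0, "ry": 0, "rz": 0, "jaw": 0.4}, {"tx": 0.0008, "ty": -0.0144, "tz": 0, "rx": 0, "ry": 0, "rz": 0, "jaw": 0.4}, {"tx": 0.0007, "ty": -0.0168, "tz": 0, "rx": 0, "ry": 0, "rz": 0, "jaw": 0.4}, {"tx": 0.0007, "ty": -0.0168, "tz": 0, "rx": 0, "ry": 0, "rz": 0, "jaw": 0.4}]'

```text
time: 15.9
position: [0.6018, 0.1182, 0.1127]
tool_rot: [2.294, 2.145, 0.001]
ft_force: [5.4, -1.2, -1.8]
grip_width: 0.457
```

```bash
cat > chk.sh <<'E'
python3 snap.py $1 scene; python3 - $1 <<'P'
import cv2,sys,numpy as np
a=cv2.imread(f'pics/{sys.argv[1]}.png')
cv2.imwrite(f'pics/{sys.argv[1]}c.png',cv2.resize(a[185:255,285:385],None,fx=7,fy=7,interpolation=cv2.INTER_CUBIC))
import pickle
s=pickle.load(open(f'pics/{sys.argv[1]}.pkl','rb'))[1]['position'];print('theta',np.arctan2(s[1]-.038,s[0]-.6015),'r',np.hypot(s[1]-.038,s[0]-.6015))
P
E
bash chk.sh s13
```

```text
15.95 [0.6019 0.1182 0.1127] [2.2942e+00 2.1455e+00 1.1000e-03] 1.5038 [ 4.48 -1.28 -2.45] 0.45113605040834764 [ 0.23  0.38 -0.58  1.66  0.22  1.17 -0.47]
theta 1.5663408103785004 r 0.08023424846340674
```

View pics/s13c.png

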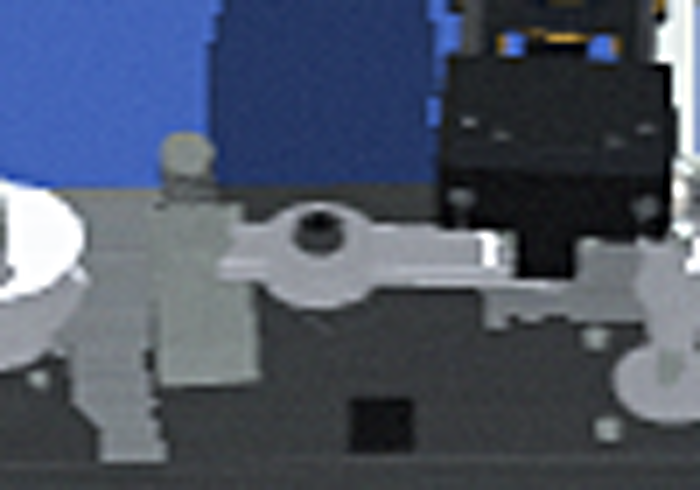

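```bash
python3 arc.py .4 .42 .44 .46 .48 .5 .52 .54 .56 .58 .6 .62 .64
```

```text
.42 [-0.0001 -0.0016]
.44 [-0.0003 -0.0032]
.46 [-0.0005 -0.0048]
.48 [-0.0007 -0.0064]
.5 [-0.0009 -0.0079]
.52 [-0.0012 -0.0095]
.54 [-0.0015 -0.0111]
.56 [-0.0019 -0.0127]
.58 [-0.0022 -0.0142]
.6 [-0.0026 -0.0158]
.62 [-0.0031 -0.0173]
.64 [-0.0035 -0.0188]
```

Request:
carry_out --commands '[{"tx": 0, "ty": -0.0008, "tz": 0, "rx": 0, "ry": 0, "rz": 0, "jaw": 0.4}, {"tx": -0.0001, "ty": -0.0016, "tz": 0, "rx": 0, "ry": 0, "rz": 0, "jaw": 0.4}, {"tx": -0.0002, "ty": -0.0024, "tz": 0, "rx": 0, "ry": 0, "rz": 0, "jaw": 0.4}, {"tx": -0.0003, "ty": -0.0032, "tz": 0, "rx": 0, "ry": 0, "rz": 0, "jaw": 0.4}, {"tx": -0.0003, "ty": -0.0032, "tz": 0, "rx": 0, "ry": 0, "rz": 0, "jaw": 0.4}]'

```text
time: 16.58
position: [0.5986, 0.1182, 0.1126]
tool_rot: [2.294, 2.146, 0.001]
ft_force: [5.5, -0.7, -2.3]
grip_width: 0.447
```

```bash
bash chk.sh s14
```

```text
16.625 [0.5986 0.1182 0.1127] [2.2943e+00 2.1456e+00 1.1000e-03] 1.5038 [ 5.56 -0.5  -0.7 ] 0.45437797231965305 [ 0.24  0.37 -0.58  1.67  0.22  1.16 -0.47]
theta 1.6066527121894851 r 0.08024758722770405
```

View pics/s14c.png

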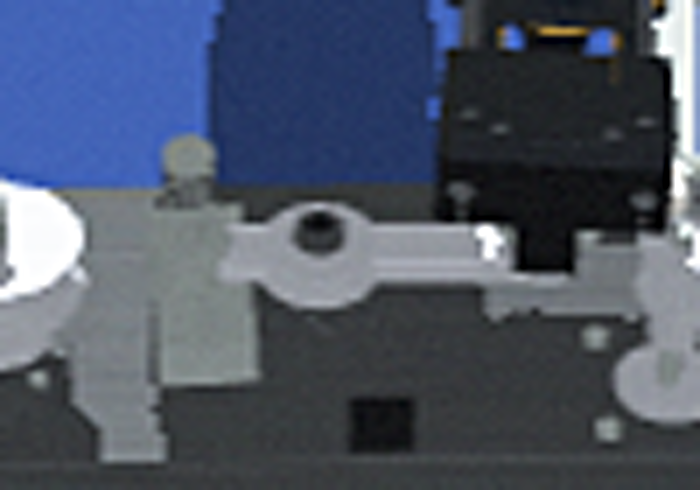

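Request:
carry_out --commands '[{"tx": -0.0001, "ty": -0.0008, "tz": 0, "rx": 0, "ry": 0, "rz": 0, "jaw": 0.4}, {"tx": -0.0002, "ty": -0.0016, "tz": 0, "rx": 0, "ry": 0, "rz": 0, "jaw": 0.4}, {"tx": -0.0002, "ty": -0.0016, "tz": 0, "rx": 0, "ry": 0, "rz": 0, "jaw": 0.4}]'

```text
time: 17.0
position: [0.597, 0.1181, 0.1126]
tool_rot: [2.294, 2.146, 0.001]
ft_force: [5.2, -0.3, -1.9]
grip_width: 0.451
```

```bash
cat > trk.py <<'E'
import sys,pickle
from h import *
n=sys.argv[1]
ci,st=pickle.load(open(f'pics/{n}.pkl','rb'));p=st['position']
th=np.arctan2(p[1]-.038,p[0]-.6015)
e=np.array([.6015-.045*np.cos(th),.038-.045*np.sin(th)])
up=proj(ci,[*e,.152]);dn=proj(ci,[*e,.138])
# match template of pin top from s13 (head disc)
a=cv2.imread(f'pics/{n}.png');t=cv2.imread('pics/s13.png')[203:214,306:318]
y0,x0=190,295;r=cv2.matchTemplate(a[y0:240,x0:335],t,cv2.TM_CCOEFF_NORMED);_,v,_,l=cv2.minMaxLoc(r)
print('q~',round(th-1.17,3),'pred up',up.round(1),'home',dn.round(1),'match centre',l[0]+x0+6,l[1]+y0+5,'score',round(v,2))
E
for n in s13 s14;do python3 trk.py $n;done; bash chk.sh s15; python3 trk.py s15
```

```text
q~ 0.396 pred up [311.7 203.9] home [311.8 208.4] match centre 312 208 score 1.0
q~ 0.437 pred up [311.6 204.4] home [311.8 208.9] match centre 312 208 score 0.93
17.05 [0.597  0.1181 0.1127] [2.2944e+00 2.1456e+00 1.0000e-03] 1.5038 [ 6.03 -0.41 -0.98] 0.4513729072872733 [ 0.24  0.37 -0.58  1.68  0.22  1.16 -0.47]
theta 1.627265622908614 r 0.08027583865501674
q~ 0.457 pred up [311.6 204.7] home [311.8 209.1] match centre 312 209 score 0.89
```

View pics/s15c.png

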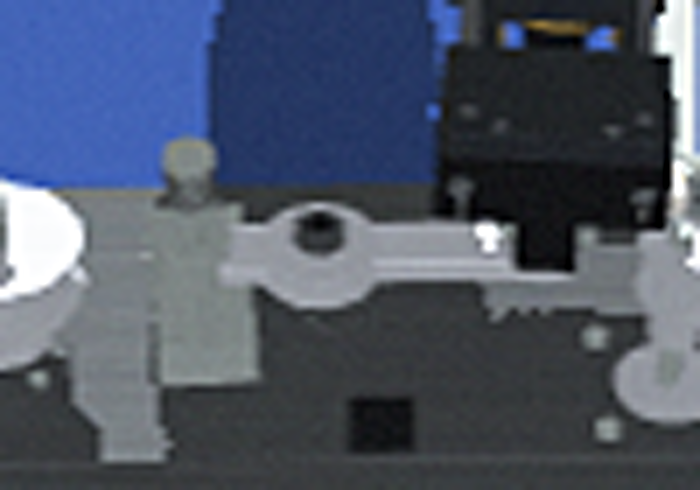

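Request:
carry_out --commands '[{"tx": -0.0001, "ty": -0.0008, "tz": 0, "rx": 0, "ry": 0, "rz": 0, "jaw": 0.4}, {"tx": -0.0002, "ty": -0.0016, "tz": 0, "rx": 0, "ry": 0, "rz": 0, "jaw": 0.4}, {"tx": -0.0002, "ty": -0.0016, "tz": 0, "rx": 0, "ry": 0, "rz": 0, "jaw": 0.4}]'

```text
time: 17.42
position: [0.5953, 0.118, 0.1127]
tool_rot: [2.294, 2.146, 0.001]
ft_force: [5.2, 0.0, -2.4]
grip_width: 0.449
```

```bash
bash chk.sh s16; python3 trk.py s16
```

```text
17.475 [0.5953 0.1181 0.1127] [2.2942e+00 2.1457e+00 1.0000e-03] 1.5039 [ 5.29 -0.04 -0.52] 0.4514776239749689 [ 0.24  0.36 -0.58  1.68  0.21  1.16 -0.46]
theta 1.6476713485578487 r 0.08030097945945201
q~ 0.478 pred up [311.6 204.9] home [311.8 209.4] match centre 312 211 score 0.68
```

View pics/s16c.png

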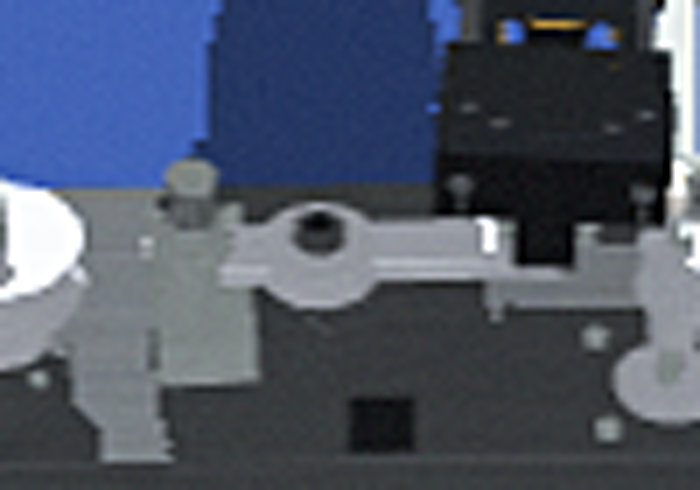

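Request:
carry_out --commands '[{"tx": 0, "ty": 0, "tz": 0, "rx": 0, "ry": 0, "rz": 0, "jaw": 0.4}, {"tx": 0, "ty": 0, "tz": 0, "rx": 0, "ry": 0, "rz": 0, "jaw": 0.4}]'

```text
time: 17.73
position: [0.5953, 0.1181, 0.1127]
tool_rot: [2.294, 2.146, 0.001]
ft_force: [5.6, -0.7, -2.1]
grip_width: 0.45
```

```bash
bash chk.sh s17; python3 trk.py s17
```

```text
17.775 [0.5953 0.118  0.1127] [2.2943e+00 2.1457e+00 9.0000e-04] 1.5039 [ 5.29 -0.29 -0.84] 0.45405836886420187 [ 0.24  0.36 -0.58  1.68  0.21  1.16 -0.46]
theta 1.648008383769912 r 0.08027867859607975
q~ 0.478 pred up [311.6 204.9] home [311.8 209.4] match centre 312 211 score 0.69
```

View pics/s17c.png

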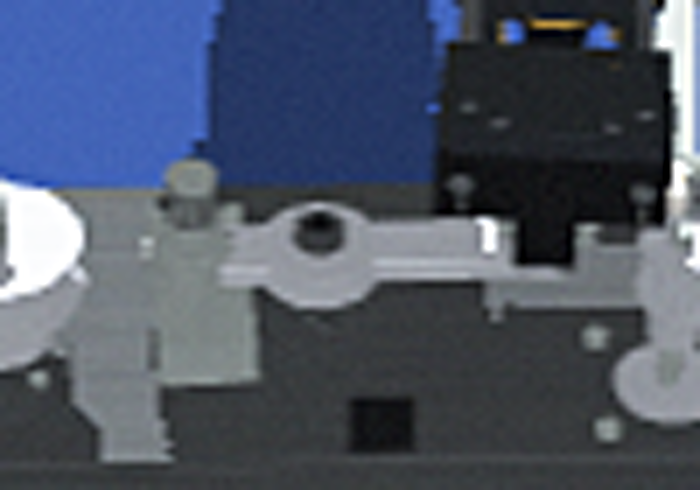

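```bash
python3 - <<'E'
import pickle
from h import *
ci,_=pickle.load(open('pics/s17.pkl','rb'))
print('bolt',proj(ci,[.6015,.038,.112]),'obs',(330.6,218.0))
e=np.array([.6015-.045*np.cos(1.165),.038-.045*np.sin(1.165)])
print('rest eye',e,'up',proj(ci,[*e,.152]),'collar',proj(ci,[*e,.122]),'bush',proj(ci,[*e,.108]),'obs s9 head', (379/7+259.9,212/7+169.9))
for z in (.152,.138,.122,.108): 
  e=np.array([.6015-.045*np.cos(1.648),.038-.045*np.sin(1.648)]);print(z,proj(ci,[*e,z]))
im=[cv2.imread(f'pics/{n}.png')[195:230,298:326] for n in('s13','s15','s17')]
cv2.imwrite('pics/cmp.png',cv2.resize(np.hstack(im),None,fx=9,fy=9,interpolation=cv2.INTER_NEAREST))
E
```

```text
bolt [330.21232254 216.82621677] obs (330.6, 218.0)
rest eye [ 0.58373623 -0.00334548] up [313.44975953 199.48663255] collar [313.68353886 208.9822648 ] bush [313.79006612 213.30547462] obs s9 head (314.04285714285714, 200.18571428571428)
0.152 [311.6480427  204.89618848]
0.138 [311.77423287 209.39186458]
0.122 [311.91612228 214.44217284]
0.108 [312.03827659 218.78609071]
```

View pics/cmp.png

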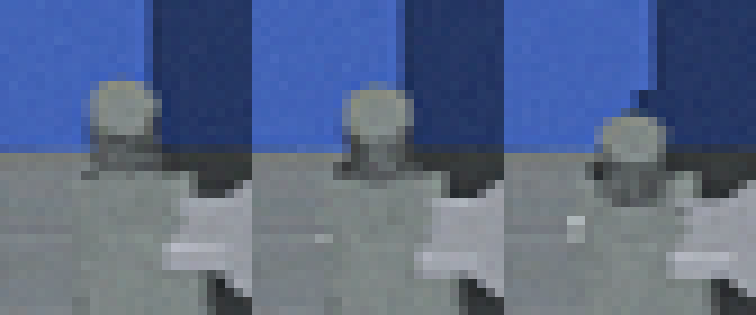

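Request:
carry_out --commands '[{"tx": 0, "ty": 0.0004, "tz": 0, "rx": 0, "ry": 0, "rz": 0, "jaw": 0.4}, {"tx": 0.0001, "ty": 0.0008, "tz": 0, "rx": 0, "ry": 0, "rz": 0, "jaw": 0.4}, {"tx": 0.0001, "ty": 0.0012, "tz": 0, "rx": 0, "ry": 0, "rz": 0, "jaw": 0.4}, {"tx": 0.0001, "ty": 0.0012, "tz": 0, "rx": 0, "ry": 0, "rz": 0, "jaw": 0.4}]'

```text
time: 18.27
position: [0.5963, 0.1181, 0.1126]
tool_rot: [2.294, 2.146, 0.001]
ft_force: [5.5, 0.1, -0.2]
grip_width: 0.456
```

```bash
bash chk.sh s18
```

```text
18.325 [0.5964 0.1181 0.1127] [2.2943e+00 2.1459e+00 7.0000e-04] 1.504 [ 5.36 -0.31 -1.02] 0.450125466443212 [ 0.24  0.36 -0.58  1.68  0.21  1.16 -0.47]
theta 1.6346457367154998 r 0.0802843065009929
```

Request:
carry_out --commands '[{"tx": 0.0001, "ty": 0.0004, "tz": 0, "rx": 0, "ry": 0, "rz": 0, "jaw": 0.4}, {"tx": 0.0001, "ty": 0.0008, "tz": 0, "rx": 0, "ry": 0, "rz": 0, "jaw": 0.4}, {"tx": 0.0001, "ty": 0.0008, "tz": 0, "rx": 0, "ry": 0, "rz": 0, "jaw": 0.4}]'

```text
time: 18.7
position: [0.5971, 0.1181, 0.1126]
tool_rot: [2.294, 2.146, 0.0]
ft_force: [4.9, 0.1, -0.4]
grip_width: 0.456
```

View pics/s18c.png

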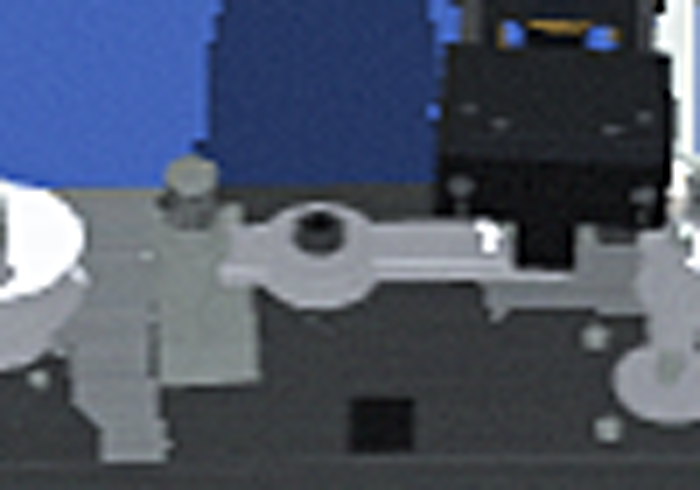

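Still in the play; the spring is still on the gripper (about 5 N). Easing further.

Request:
carry_out --commands '[{"tx": 0.0001, "ty": 0.0004, "tz": 0, "rx": 0, "ry": 0, "rz": 0, "jaw": 0.4}, {"tx": 0.0001, "ty": 0.0008, "tz": 0, "rx": 0, "ry": 0, "rz": 0, "jaw": 0.4}, {"tx": 0.0001, "ty": 0.0008, "tz": 0, "rx": 0, "ry": 0, "rz": 0, "jaw": 0.4}]'

```text
time: 19.08
position: [0.5977, 0.1181, 0.1126]
tool_rot: [-2.294, -2.146, 0.0]
ft_force: [3.0, 0.7, 1.6]
grip_width: 0.447
```

Request:
carry_out --commands '[{"tx": 0, "ty": 0.0004, "tz": 0, "rx": 0, "ry": 0, "rz": 0, "jaw": 0.4}, {"tx": 0, "ty": 0.0004, "tz": 0, "rx": 0, "ry": 0, "rz": 0, "jaw": 0.4}]'

```text
time: 19.32
position: [0.598, 0.1182, 0.1126]
tool_rot: [-2.294, -2.146, 0.0]
ft_force: [2.0, 0.3, 2.4]
grip_width: 0.452
```

Request:
carry_out --commands '[{"tx": 0, "ty": 0.0004, "tz": 0, "rx": 0, "ry": 0, "rz": 0, "jaw": 0.4}, {"tx": 0, "ty": 0.0004, "tz": 0, "rx": 0, "ry": 0, "rz": 0, "jaw": 0.4}]'

```text
time: 19.58
position: [0.5983, 0.1182, 0.1126]
tool_rot: [-2.294, -2.146, 0.001]
ft_force: [2.1, 0.1, 2.6]
grip_width: 0.45
```

```bash
bash chk.sh s19; python3 trk.py s19
```

```text
19.625 [0.5984 0.1182 0.1126] [-2.2941e+00 -2.1457e+00  5.0000e-04] 1.504 [0.56 0.15 2.5 ] 0.4521727262702536 [ 0.24  0.37 -0.58  1.67  0.22  1.17 -0.47]
theta 1.610030768154417 r 0.08022193226042205
q~ 0.44 pred up [311.6 204.5] home [311.8 208.9] match centre 312 210 score 0.72
```

View pics/s19c.png

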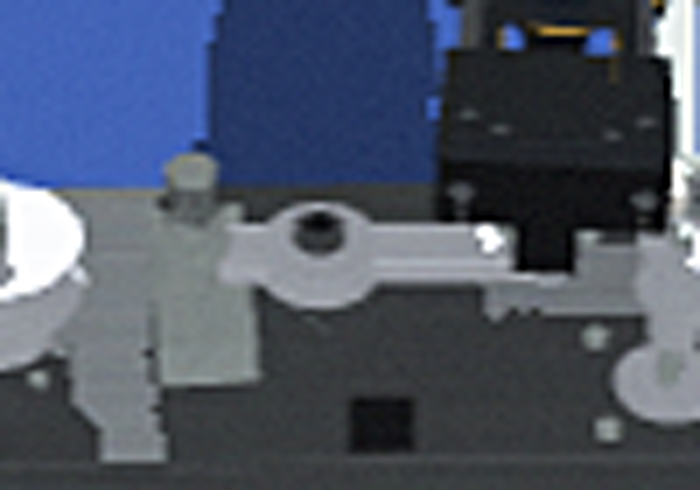

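Request:
carry_out --commands '[{"tx": 0, "ty": 0.0003, "tz": 0, "rx": 0, "ry": 0, "rz": 0, "jaw": 0.4}, {"tx": 0, "ty": 0.0003, "tz": 0, "rx": 0, "ry": 0, "rz": 0, "jaw": 0.4}]'

```text
time: 19.88
position: [0.5986, 0.1182, 0.1126]
tool_rot: [-2.294, -2.146, 0.001]
ft_force: [1.0, 1.3, 4.1]
grip_width: 0.452
```

Request:
carry_out --commands '[{"tx": 0, "ty": 0.0002, "tz": 0, "rx": 0, "ry": 0, "rz": 0, "jaw": 0.4}, {"tx": 0, "ty": 0.0002, "tz": 0, "rx": 0, "ry": 0, "rz": 0, "jaw": 0.4}]'

```text
time: 20.12
position: [0.5988, 0.1182, 0.1125]
tool_rot: [-2.294, -2.146, 0.001]
ft_force: [-0.5, 1.2, 4.0]
grip_width: 0.451
```

Request:
carry_out --commands '[{"tx": 0, "ty": 0, "tz": 0, "rx": 0, "ry": 0, "rz": 0, "jaw": 0.4}, {"tx": 0, "ty": 0, "tz": 0, "rx": 0, "ry": 0, "rz": 0, "jaw": 0.4}]' --grip_force 5

```text
time: 20.38
position: [0.5989, 0.1182, 0.1125]
tool_rot: [-2.294, -2.146, 0.0]
ft_force: [-0.1, 2.1, 4.9]
grip_width: 0.458
```

Request:
carry_out --commands '[{"tx": 0, "ty": 0, "tz": 0, "rx": 0, "ry": 0, "rz": 0, "jaw": 0.5}, {"tx": 0, "ty": 0, "tz": 0, "rx": 0, "ry": 0, "rz": 0, "jaw": 0.55}, {"tx": 0, "ty": 0, "tz": 0, "rx": 0, "ry": 0, "rz": 0, "jaw": 0.65}, {"tx": 0, "ty": 0, "tz": 0, "rx": 0, "ry": 0, "rz": 0, "jaw": 0.7}, {"tx": 0, "ty": 0, "tz": 0, "rx": 0, "ry": 0, "rz": 0, "jaw": 0.7}]'

```text
time: 21.0
position: [0.5991, 0.1178, 0.1124]
tool_rot: [2.295, 2.146, -0.0]
ft_force: [0.4, 0.3, -0.5]
grip_width: 0.692
```

```bash
bash chk.sh s20; python3 trk.py s20
```

```text
21.05 [0.5991 0.1179 0.1125] [ 2.2945e+00  2.1458e+00 -1.0000e-04] 1.5038 [ 0.78  0.82 -0.5 ] 0.6962241679433067 [ 0.24  0.37 -0.58  1.67  0.22  1.17 -0.47]
theta 1.60060840366633 r 0.07993038224507085
q~ 0.431 pred up [311.6 204.3] home [311.8 208.8] match centre 312 210 score 0.72
```

View pics/s20c.png

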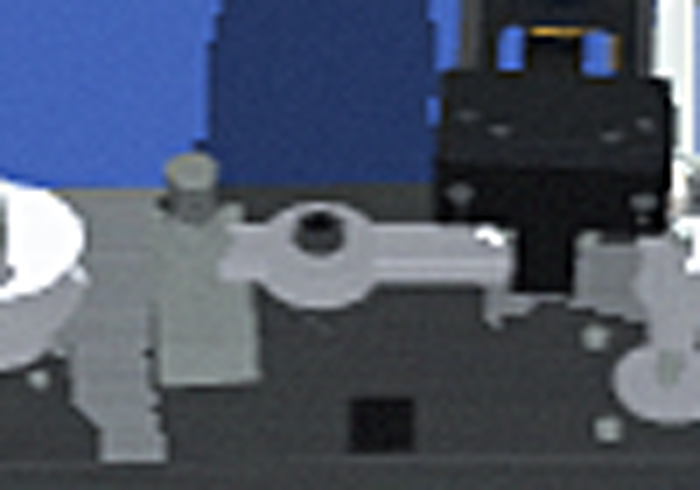

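Released and the arm held. Lift clear straight up, and look with the wrist camera over the pin.

Request:
carry_out --commands '[{"tx": 0, "ty": 0, "tz": -0.02, "rx": 0, "ry": 0, "rz": 0, "jaw": 0.7}, {"tx": 0, "ty": 0, "tz": -0.06, "rx": 0, "ry": 0, "rz": 0, "jaw": 0.7}, {"tx": 0, "ty": 0, "tz": -0.11, "rx": 0, "ry": 0, "rz": 0, "jaw": 0.7}, {"tx": -0.04, "ty": 0, "tz": -0.13, "rx": 0, "ry": 0, "rz": 0, "jaw": 0.7}, {"tx": -0.1, "ty": 0, "tz": -0.13, "rx": 0, "ry": 0, "rz": 0, "jaw": 0.7}, {"tx": -0.16, "ty": 0, "tz": -0.13, "rx": 0, "ry": 0, "rz": 0, "jaw": 0.7}, {"tx": -0.2, "ty": 0, "tz": -0.13, "rx": 0, "ry": 0, "rz": 0, "jaw": 0.7}, {"tx": -0.2, "ty": 0, "tz": -0.13, "rx": 0, "ry": 0, "rz": 0, "jaw": 0.7}, {"tx": -0.2, "ty": 0, "tz": -0.13, "rx": 0, "ry": 0, "rz": 0, "jaw": 0.7}]'

```text
time: 22.18
position: [0.5861, -0.0803, 0.2437]
tool_rot: [2.293, 2.147, 0.003]
ft_force: [0.2, 0.1, 0.1]
grip_width: 0.699
```

```bash
python3 snap.py w21 wrist; bash chk.sh s21; python3 -c "
import cv2
a=cv2.imread('pics/s21.png');b=cv2.imread('pics/w21.png')
cv2.imwrite('pics/s21d.png',cv2.resize(a[175:255,270:400],None,fx=6,fy=6,interpolation=cv2.INTER_CUBIC))"
```

```text
22.225 [ 0.5861 -0.0796  0.2435] [2.2917 2.1485 0.0023] 1.5063 [ 0.83  0.4  -0.22] 0.7006371057042027 [ 0.51  0.22 -0.5   1.56  0.11  1.39 -0.05]
22.275 [ 0.5861 -0.0794  0.2433] [2.2910e+00 2.1492e+00 1.8000e-03] 1.507 [-0.35  0.53  0.23] 0.6991229397149976 [ 0.51  0.22 -0.5   1.56  0.11  1.39 -0.05]
theta -1.701251226786042 r 0.11837977259820633
```

View pics/w21.png

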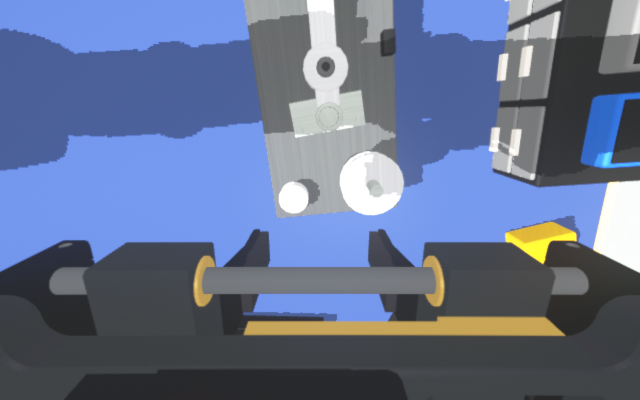

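View pics/s21d.png

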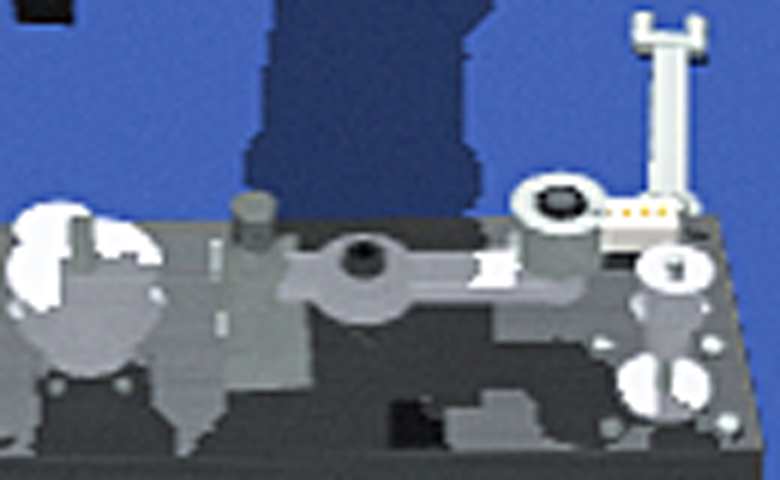

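```bash
python3 -c "
import cv2
b=cv2.imread('pics/w21.png')
cv2.imwrite('pics/w21c.png',cv2.resize(b[40:145,280:380],None,fx=7,fy=7,interpolation=cv2.INTER_CUBIC))"
```

```text
(no output)
```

View pics/w21c.png

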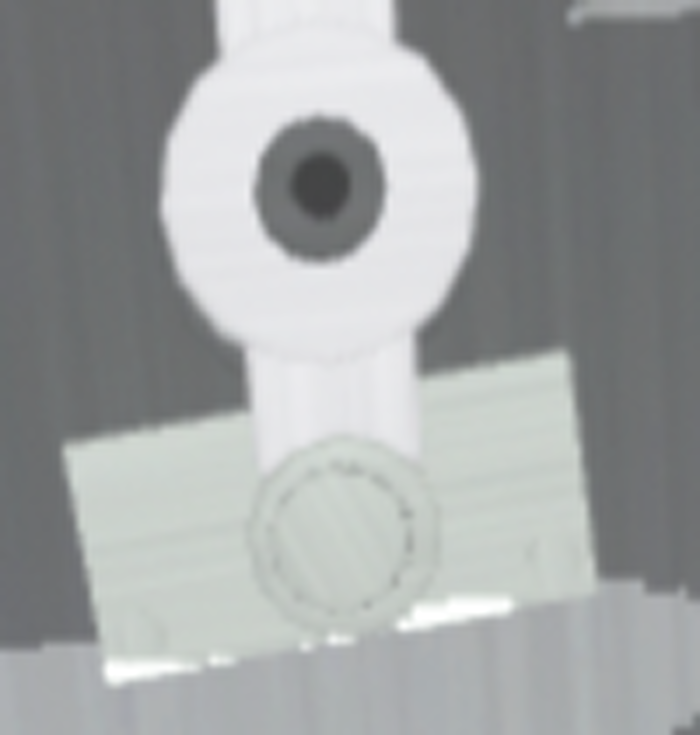

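Request:
carry_out --commands '[{"tx": 0.05, "ty": 0, "tz": 0, "rx": 0, "ry": 0, "rz": 0, "jaw": 0.7}, {"tx": 0.1, "ty": 0, "tz": 0, "rx": 0, "ry": 0, "rz": 0, "jaw": 0.7}, {"tx": 0.1, "ty": -0.05, "tz": 0, "rx": 0, "ry": 0, "rz": 0, "jaw": 0.7}, {"tx": 0.1, "ty": -0.1, "tz": 0, "rx": 0, "ry": 0, "rz": 0, "jaw": 0.7}, {"tx": 0.1, "ty": -0.11, "tz": 0, "rx": 0, "ry": 0, "rz": 0, "jaw": 0.7}, {"tx": 0.1, "ty": -0.11, "tz": 0, "rx": 0, "ry": 0, "rz": 0, "jaw": 0.7}, {"tx": 0.1, "ty": -0.11, "tz": 0, "rx": 0, "ry": 0, "rz": 0, "jaw": 0.7}]'

```text
time: 23.15
position: [0.4838, 0.0258, 0.2428]
tool_rot: [2.294, 2.146, 0.002]
ft_force: [0.4, 0.0, -0.2]
grip_width: 0.701
```

```bash
python3 snap.py w22 wrist; python3 - <<'E'
import pickle
from h import *
ci,st=pickle.load(open('pics/w22.pkl','rb'))
th=1.60;e=np.array([.6015-.045*np.cos(th),.038-.045*np.sin(th)])
for z in(.108,.138,.152): print(z,proj(ci,[*e,z]))
E
```

```text
23.2 [0.4837 0.0257 0.2426] [-2.2941e+00 -2.1460e+00 -1.3000e-03] 1.5041 [-0.11 -0.06 -0.09] 0.7003338843519588 [ 0.47 -0.03 -0.56  1.8  -0.01  1.36 -0.16]
0.108 [430.10733932 210.8568269 ]
0.138 [441.40314929 220.80492226]
0.152 [447.49848143 226.17124335]
```

View pics/w22.png

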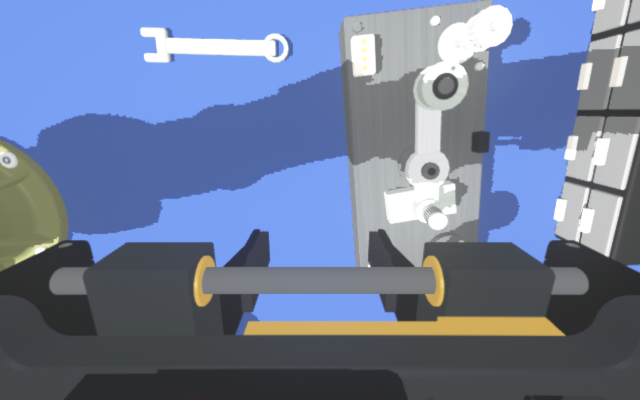

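```bash
python3 -c "
import cv2
b=cv2.imread('pics/w22.png')
cv2.imwrite('pics/w22c.png',cv2.resize(cv2.convertScaleAbs(b[150:240,385:475],alpha=1.6,beta=-150),None,fx=8,fy=8,interpolation=cv2.INTER_CUBIC))"
```

```text
(no output)
```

View pics/w22c.png

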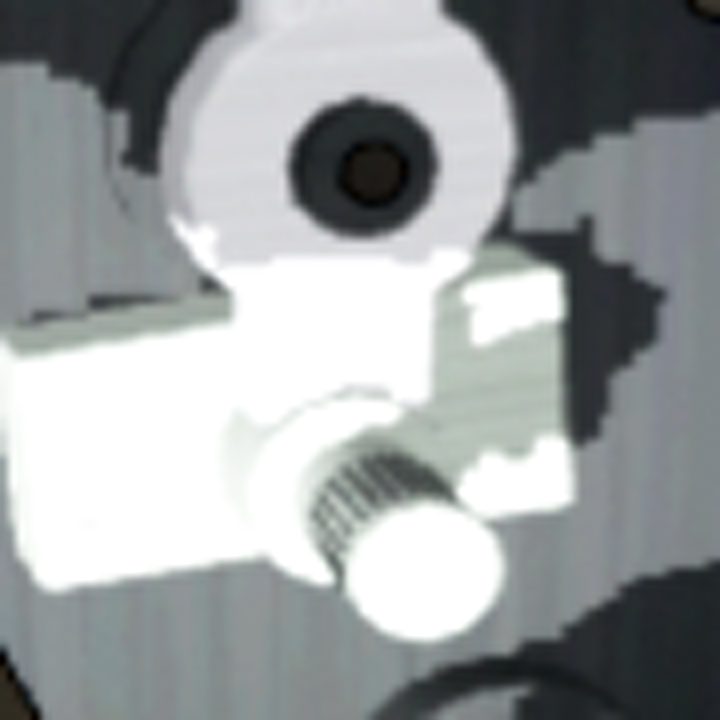

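```bash
python3 - <<'E'
import pickle
from h import *
ci,st=pickle.load(open('pics/w22.pkl','rb'))
w=atz(ci,(445.5,86),.138);p=atz(ci,(431,171),.108);b=atz(ci,(429.4,212.4),.108)
print(w,p,np.arctan2(*(w-p)[1::-1])-1.155)
c1,_=pickle.load(open('pics/w21.pkl','rb'));print(tri([(ci,(437.7,220.8)),(c1,(280+342/7,40+535/7))]))
from bench import ctrl
print(ctrl.close_job())
E
```

```text
[0.59954879 0.11738663 0.138     ] [0.60186891 0.03696786 0.108     ] 0.4446387556117706
(array([ 0.60020293, -0.00728765,  0.13612062]), [array([ 0.3, -0.2]), array([-0.2,  0.3])])
the job is handed in; nothing more can be done
None
```

The tensioner is locked back on the pin and the job is handed in at about 23 s of the 72 s. No verdict came back.

**What I did:**
- I took the pin from the middle hole of the tool rest, set it in the eye, corrected sideways by about 1.5 mm from the wrist view, and let it go there.
- I gripped the wheel and turned the arm slowly back along its arc. The pin dropped at about 0.48 rad.
- I eased the arm back until the wheel force fell from about 5 N to about 0, then let go and backed away.

**Last checks:**
- **Arm angle:** it holds at about 0.44 rad after release, measured from the wrist picture. Pictures taken 0.6 s and 2.8 s after letting go began show no slip back.
- **Pin:** two wrist views put the top of its head at 136 mm, against 138 mm when fully home and 152 mm when standing. No shank shows between the collar and the eye, so it looks seated to within measuring error.
- **Contact:** the gripper was clear of everything, with forces at noise level.
- **Other parts:** I never touched them, and those in the last views looked unmoved. I did not measure their positions.

**What disagreed:**
- The wrist camera and the fixed cameras differed by about 4 mm in x, so I placed the pin from wrist views alone.
- While the pin was being dragged, its head sat about 2 pixels lower in the scene picture than predicted. I took that as the pin leaning in its play, and it fitted the home prediction after the drop.

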